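# Key the polishing platen onto the stone polisher

### The job

Fit the polishing platen to the stone polisher: first lay the long loose drive key (not the short one) fully down in the slot across the top of the spindle, centred so that it stands out equally on both sides, and let go of it. Then slide the platen onto the spindle, boss up, with its keyways over the key, push it gently but fully home until it sits flat on the collar, let go and leave it there. Never force, jam or drop anything, and leave the other things on the bench where they are.

Things in the scene. Friction and masses are not known exactly. Their poses are not given: they have to be found in the camera images.
- key: the long drive key: a plain steel bar 36 x 10 x 10 mm lying flat on the bench, 28 g. Origin: centre of its underside; x along its length, z up. Best taken by its two ends, since its long sides go inside the slot. Fully down in the slot its top is 8 mm below the shaft's end and it stands 6 mm out of the shaft on each side, and shows how the slot lies.
- short_key: a bystander: a steel bar of the same section, 10 x 10 mm, but only 22 mm long. Origin: centre of its underside. Leave it.
- platen: the polishing platen, bare aluminium, about 0.4 kg: a disc 140 mm across and 8 mm thick with a square boss 52 x 52 mm in its middle, rising 26 mm above the disc (34 mm over all). It lies flat, boss up. The boss's flats are square to its x and y axes. Origin: centre of the disc's underside; x along the keyways, z up.
- machine: the stone polisher, fixed to the bench: a grey box 200 x 200 mm, top 76 mm above the bench, with an upright steel spindle in its middle that turns a little stiffly (0.08 N m). Two sprung brass shoes in the shaft's sides, 3 to 16 mm above the collar, grip the platen's bore: there it needs 2 to 10 N of push beyond its own weight. Origin: centre of the underside; z up.
- collar: the shoulder collar round the foot of the spindle, a steel disc 44 mm across, 8 mm thick, which does not turn; the platen's underside must come to rest on its top face. Origin: centre of its top face, 88 mm above the bench, on the spindle's axis; same axes as the machine, z up.
- pebble_a: a bystander: grey pebble 52 x 34 x 15 mm. Origin: centre of its underside.
- pebble_b: a bystander: grey pebble 44 x 32 x 13 mm. Origin: centre of its underside.
- pebble_c: a bystander: grey pebble 60 x 40 x 18 mm. Origin: centre of its underside.
- tin_pot: a bystander: open steel pot, 66 mm across, 75 mm high. Origin: centre of its underside.
- varnish_jar: a bystander: amber jar 48 mm across, 60 mm high. Origin: centre of its underside.
- boss_top (a point): centre of the platen's boss top, 34 mm above its origin, same axes. A 25 mm bore runs right down through, with two keyways across from each other, 11.5 mm wide, also right through, reaching 21 mm from the axis along +x and -x alike (so a half turn makes no difference). The lower edges of bore and keyways have a 1 to 1.6 mm chamfer.
- shaft_end (a point): centre of the spindle's top end, 40 mm above the collar's top face; axes of the machine, not of the slot. Shaft 24 mm in diameter, end chamfered. A slot 11 mm wide and 18 mm deep (floor 22 mm above the collar) runs right across the end, open at the top and both ends. Its direction is not measured: it lies within 43 degrees either way of the machine's x axis; look, or feel for it.
There are look-alikes about, which are no part of the job. What is meant by the platen is not green or turquoise, and is the smaller of those in its own colour.

How it is judged (in metres and radians):
On the way:
1. the long key lies fully down in the spindle's slot, let go, with the platen still off the spindle (z of key in the frame of collar between 0.02 and 0.024 m and horizontal distance between key and collar below 0.003 m and angle between key's own x axis and vertical above 1.5 rad and contact force between the fingers and key below 0.05 N and horizontal distance between platen and collar above 0.05 m), for 0.2 s.
At the end, for the whole second after the job is handed in: Platen boss up on the collar: underside within 1.5 mm of its face, off-axis under 2 mm, level within 0.04 rad. Long key inside slot and keyways: underside 20 to 24 mm above the collar, centred within 4 mm, along the keyways within 0.15 rad. Both at rest (z of platen in the frame of collar between -0.002 and 0.0015 m and horizontal distance between platen and collar below 0.002 m and angle between platen's own z axis and vertical below 0.04 rad and z of key in the frame of collar between 0.02 and 0.024 m and horizontal distance between key and collar below 0.004 m and angle between the x axis of key and the x axis of platen, either way round below 0.15 rad and linear speed of each of platen, key below 0.01 m/s); the robot touches nothing.
It fails at once if the platen is pressed or dropped hard onto the collar (more than 20 N) (contact force between platen and collar above 20 N).
It fails at once if the platen is rammed or jammed on the spindle (more than 45 N in all, the shoes' own grip of about 20 N included) (contact force between platen and machine above 45 N).
It fails at once if the key is forced or dropped onto the machine, or the platen forced down on the key (more than 25 N) (contact force between platen and key above 25 N or contact force between key and machine above 25 N).
It fails at once if the fingers or the arm strike the machine (more than 20 N) (contact force between the arm and machine above 20 N).
It fails at once if a bystander is moved more than 30 mm (distance of any of short_key, pebble_a, pebble_b, pebble_c, tin_pot, varnish_jar from where it was at the start of the episode above 0.03 m).
It also fails if it takes over 72 s, if anything falls off the work surface, if the arm or the gripper's body presses on something with over 40 N, if the wrist force passes 120 N, or if a joint passes its speed limit or range.

### The arm

A 6-joint arm with a two-finger parallel gripper is mounted at the origin on the work surface. World frame = base frame: x ahead of the robot, y to its left, z up, the work surface at z = 0. Lengths are in mm, angles in rad, forces in N, time in s.
With the tool pointing down it reaches from about 325 to 750 mm from the base axis. Payload 7.6 kg.
Tool frame: the origin (TCP) lies at the very end of the fingers, on their centre line; the grasp point (between the pads) lies 19 mm behind it; z points along the fingers, y is the line along which they close (so a half turn about z gives the same grasp; the last joint's range is limited). The gripper opens to 85 mm and grips with 20 to 120 N. Pads are 22 mm wide; open, the fingers measure 114 mm over their backs; the gripper's body (76 mm by 85 mm) begins 54 mm behind the grasp point. The pads swing forward as they close: fully open they stand 13 mm farther back than shut.
Start: joints at [-1.233, 0.052, 1.401, -0, 1.689, -0.07], TCP at [208.236, -481.958, 231.323] pointing down, gripper open.
Joint ranges: [-2.9, 2.9], [-0.91, 2.17], [0.12, 2.37], [-1.06, 4.2], [0.26, 2.73], [-2.93, 2.93]. Speed limits (rad/s): [2.57, 2.57, 3.01, 3.14, 3.14, 3.14].

### API

Orientations are given as a rotation vector (axis times angle).
In Python, from station import read_state, capture, hand_in gives the robot as it stands.
- The arm moves only by the tool send_rows, never from a script. Its argument "commands" is a list of rows, each an object with "dp": the shift along the world's x, y, z in mm, a list of three; "twist": the turn, a rotation vector about the world's x, y, z in rad, a list of three; "fingers": the gripper's target within -1 to 1 (fully open at 1, half-way at 0, shut at -1). A call has 1 to 20 rows; each row shifts and turns the commanded pose from where the row before left it; what a row does not reach is not made up. A row lasts 1/8 s, in which the tool goes at most 62.5 mm and 10.7 degrees, less where a joint would pass 70% of its speed; a pose out of reach is approached as far as the arm can. A call with a gripper value outside its range is refused whole. The fingers move at their own pace and stop on an object; the grip force is fixed at half the most. Time passes only in rows, so rows that do not move let the fingers close. It gives the time, the measured TCP pose, the force, the opening and the grip force at its end, in the units of the state.
- read_state(): the state, without advancing time (a new reading comes with each control period).
- capture(name): name is "scene" or "top" or "wrist"; returns a dict with "img" (400x640x3 uint8, blue, green, red), "range_z" (400x640 float32, mm along the optical axis (not along the pixel's ray), 0 where there is no reading), "intrinsics" (3x3 intrinsics, pixels), "k1" (the pictures are not rectified: a ray, as slopes to the right and down, at radius r is drawn at 1 + k1 r^2 times it, then the intrinsics apply), "cam_to_world" (4x4, takes a point from camera to world coordinates). Camera axes: x right, y up, looking along -z (the intrinsics and any distortion apply to the point x, -y, -z); pixel columns grow to the right and rows downward; lengths in mm; the calibration is good to about 2 mm. A picture is of the moment at which its call begins.
- hand_in(): hands the job in; it is judged then, once.
The state is a dict: "time": time; "joint_pos": joint angles; "joint_vel": joint speeds; "tau": joint torques, N m; "ee_pos": TCP position; "tcp_rot": TCP orientation; "wrist_force": force on the tool from outside, world axes, zero at the start; "ft_torque": the same for the moment, N m; "gripper_width": finger opening in mm; "gripper_force": force on a finger pad.
Only numpy, scipy, OpenCV 4.12 (cv2) and the standard library are available. Lean on these libraries where they do the work, as an engineer would, in place of code of your own. Each camera call takes 0.05 s, during which the arm holds its last target. There are 200 camera calls.

## Working session

There is one attempt and no reset: what is moved stays moved. The work goes in short steps, Python scripts to look and compute and a tool call to move; the robot and the scene stay as the last step left them, time stands still between calls to the robot, and variables do not carry over. Pictures are saved under pics/ and viewed, at most 10 in all, crops included, and the job is handed in when it is done.

Besides the shell and the picture viewer there is one more tool, called as name(argument=value, ...) on one line, values as JSON. send_rows: Moves the arm, as the interface text tells. Its arguments: {"type":"object","properties":{"commands":{"type":"array"}},"required":["commands"]}

```bash
ls; mkdir -p pics
cat > h.py <<'E'
import numpy as np, cv2
from station import read_state, capture, hand_in
def ray(c,u,v):
    K=c["intrinsics"]; xd=np.array([(u-K[0,2])/K[0,0],(v-K[1,2])/K[1,1]]); x=xd.copy()
    for _ in range(20): x=xd/(1+c["k1"]*(x@x))
    T=np.array(c["cam_to_world"]); d=T[:3,:3]@np.array([x[0],-x[1],-1]); return T[:3,3],d
def onz(c,u,v,z):
    o,d=ray(c,u,v); return o+d*(z-o[2])/d[2]
def pt(c,u,v):
    o,d=ray(c,u,v); return o+d*c["range_z"][int(v),int(u)]
def cloud(c):
    K=c["intrinsics"]; h,w=c["range_z"].shape
    U,V=np.meshgrid(np.arange(w),np.arange(h)); a=np.stack([(U-K[0,2])/K[0,0],(V-K[1,2])/K[1,1]],-1); x=a.copy()
    for _ in range(20): x=a/(1+c["k1"]*(x**2).sum(-1,keepdims=True))
    p=np.concatenate([x[...,:1],-x[...,1:],-np.ones((h,w,1))],-1)*c["range_z"][...,None]
    T=np.array(c["cam_to_world"]); return p@T[:3,:3].T+T[:3,3]
E
python3 - <<'E'
from h import *
s=read_state(); print(s)
ims=[]
for n in("top","scene"):
    c=capture(n); np.save(n+".npy",c,allow_pickle=True); ims.append(c["img"]); print(n,c["intrinsics"],c["k1"],c["cam_to_world"])
    cv2.imwrite(f"pics/{n}0.png",c["img"])
E
```

```text
pics
{'time': 0.0, 'joint_pos': array([-1.23331381e+00,  5.28549760e-02,  1.40173947e+00, -2.08517840e-05,
        1.68862505e+00, -7.03322321e-02]), 'joint_vel': array([-0.00052402, -0.000243  , -0.00062234,  0.00082939,  0.00111247,
       -0.00049441]), 'tau': array([ 4.80659910e-04, -3.81665862e+01, -3.60190487e+01, -4.15326679e-05,
        6.10727555e-03,  1.77208256e-05]), 'ee_pos': array([ 208.11383602, -481.64932818,  230.45546736]), 'tcp_rot': array([-3.07493223e+00, -6.35834317e-01,  3.72377404e-04]), 'wrist_force': array([-1.12715603, -0.11439472, -0.21489754]), 'ft_torque': array([-0.00113618, -0.02541526,  0.08565869]), 'gripper_force': 0.0, 'gripper_width': 85.5516166239522}
top [[519.48809463   0.         325.64223277]
 [  0.         519.48809463 202.36306391]
 [  0.           0.           1.        ]] 0.009057725964174819 [[-9.39760040e-03  9.90382686e-01 -1.38035575e-01  2.92162662e+02]
 [-9.99955832e-01 -9.28834762e-03  1.43562018e-03  4.37598586e+01]
 [ 1.39690965e-04  1.38042970e-01  9.90426231e-01  1.24068663e+03]
 [ 0.00000000e+00  0.00000000e+00  0.00000000e+00  1.00000000e+00]]
scene [[387.5886864    0.         320.10383152]
 [  0.         387.5886864  203.76616093]
 [  0.           0.           1.        ]] 0.02635359707386221 [[-8.24787889e-01 -4.44557989e-01  3.49418277e-01  8.01094453e+02]
 [ 5.65386526e-01 -6.39719615e-01  5.20669655e-01  5.91868121e+02]
 [-7.93812888e-03  6.26998412e-01  7.78980088e-01  9.34691224e+02]
 [ 0.00000000e+00  0.00000000e+00  0.00000000e+00  1.00000000e+00]]
```

View pics/top0.png

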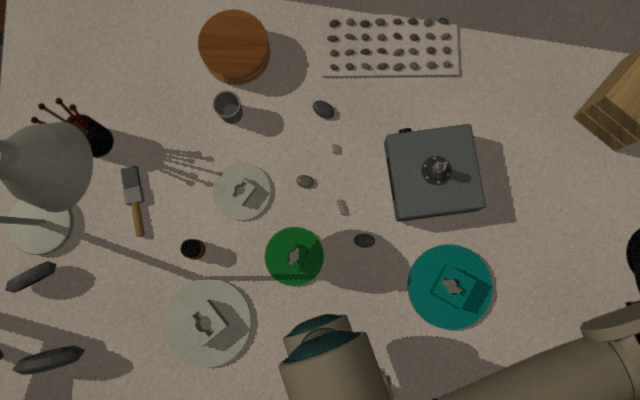

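View pics/scene0.png

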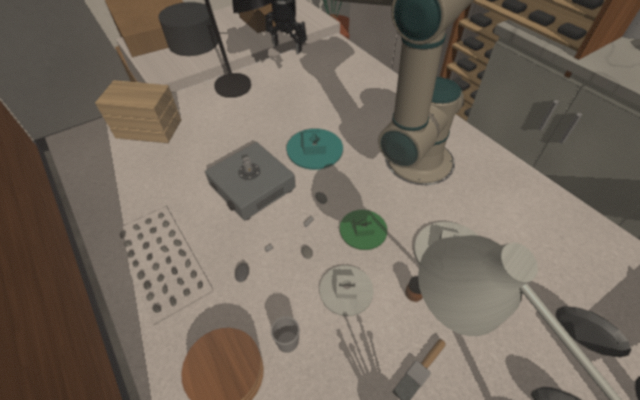

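The top view shows four discs: pale (242,191), larger pale (208,322), green (294,256) and turquoise (451,286). The platen should be the smaller pale one at (242,191). There are two bars: (342,207), which looks longer, and (336,149). The spindle is at (436,170). I'll enlarge these to confirm.

Run:
```python
from h import *
c=np.load("top.npy",allow_pickle=True).item(); im=c["img"]
A=cv2.resize(im[150:235,200:290],None,fx=4,fy=4,interpolation=cv2.INTER_CUBIC)
B=cv2.resize(im[135:220,320:365],None,fx=4,fy=4,interpolation=cv2.INTER_CUBIC)
C=cv2.resize(im[145:200,410:475],None,fx=4,fy=4,interpolation=cv2.INTER_CUBIC)
D=np.zeros((340,800,3),np.uint8); D[:340,:360]=A; D[:340,360:540]=B; D[:220,540:800]=C
cv2.imwrite("pics/crop1.png",D)
P=cloud(c); z=P[...,2]
print("bench z",np.median(z[230:245,320:340]), "box",np.median(z[200:210,400:470]))
g=cv2.cvtColor(im,cv2.COLOR_BGR2GRAY)
for n,(u0,v0) in dict(a=(242,191),key=(342,207),sk=(336,149)).items():
    r=45 if n=="a" else 14
    h=z[v0-r:v0+r,u0-r:u0+r]; print(n,np.percentile(h,[5,50,90,99]))
    m=((h>4)).astype(np.uint8)
    if n!="a":
        m=(g[v0-r:v0+r,u0-r:u0+r]>np.median(g[v0-r:v0+r,u0-r:u0+r])+12).astype(np.uint8)
    k,l,st,ce=cv2.connectedComponentsWithStats(m); 
    for i in range(1,k):
        if st[i][4]>20:
            vv,uu=np.nonzero(l==i); ct=np.stack([uu+u0-r,vv+v0-r],1).astype(np.float32)
            w=np.array([onz(c,u,v,10 if n!='a' else 8)[:2] for u,v in ct],np.float32)
            print(st[i],ce[i]+[u0-r,v0-r],cv2.minAreaRect(w))
            if n=='a': print(cv2.minEnclosingCircle(w))
s=(z>110)&(np.arange(640)[None]>400)&(np.arange(640)[None]<480); s[:100]=0; s[220:]=0
print("shaft",s.sum(),P[s].mean(0) if s.any() else 0)
```

```text
bench z -0.4193733687307031 box 75.51179800492719
a [-4.17075681  1.0973959   9.85036939 35.90108856]
[  14   17   60   58 2402] [240.91007494 191.26519567] ((493.5257873535156, 244.84033203125), (139.6192626953125, 139.4291534423828), 79.97333526611328)
((492.5631103515625, 244.9185791015625), 72.2312240600586)
[77 82 13  8 62] [281.4516129  232.51612903] ((395.06207275390625, 151.0132293701172), (28.49267578125, 16.668739318847656), 89.457275390625)
((394.9108581542969, 151.01454162597656), 16.429277420043945)
key [-4.04041666  0.09010435  4.79109169 13.79566505]
sk [-4.27039061 -0.23358648  3.5946919  13.1129443 ]
shaft 114 [ 467.92250091 -146.63288783  396.02947913]
```

View pics/crop1.png

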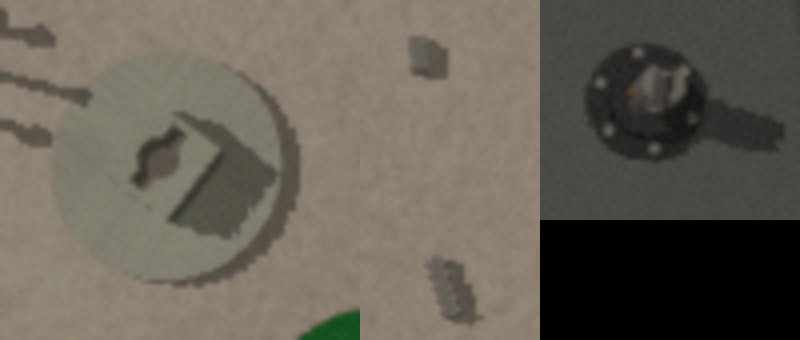

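The crop confirms it: the small pale platen is at (242,191) with keyways running pixel up-right. The long key is at (342,207), long axis about (8,15) px. The stub at (336,149) is the short key.

Run:
```python
from h import *
from scipy.spatial.transform import Rotation as R
c=np.load("top.npy",allow_pickle=True).item()
for n,u,v,z in[("key",342.4,207.6,10),("k1",339.3,200,10),("k2",345.5,215.5,10),("sk",335.5,149,10),("plt",239.7,189.4,34),("collar",436,170.5,88),("shaft",440,167,128)]: print(n,onz(c,u,v,z)[:2].round(1))
s=read_state(); w=capture("wrist"); T=np.array(w["cam_to_world"]); Rt=R.from_rotvec(s["tcp_rot"]).as_matrix()
print(Rt.round(3)); print("cam in tool",(Rt.T@(T[:3,3]-s["ee_pos"])).round(1)); print((Rt.T@T[:3,:3]).round(3)); print(w["intrinsics"],w["k1"])
# machine outline
P=cloud(c); m=((P[...,2]>68)&(P[...,2]<84)).astype(np.uint8); m[:,:370]=0;m[:,500:]=0;m[235:]=0;m[:110]=0
m=cv2.morphologyEx(m,cv2.MORPH_OPEN,np.ones((5,5)))
print(cv2.minAreaRect(P[m>0][:,:2].astype(np.float32)))
```

```text
key [450.7   2.1]
k1 [469.1   9.2]
k2 [431.6  -5.1]
sk [594.2  16.8]
plt [493.  243.9]
collar [ 523.1 -207.8]
shaft [ 522.8 -208.1]
[[ 0.918  0.397 -0.   ]
 [ 0.397 -0.918  0.001]
 [ 0.    -0.001 -1.   ]]
cam in tool [  81.4   -0.4 -142.2]
[[ 0.     0.95   0.312]
 [ 1.     0.    -0.001]
 [-0.001  0.312 -0.95 ]]
[[337.53262409   0.         320.52512179]
 [  0.         337.53262409 197.00875038]
 [  0.           0.           1.        ]] -0.05481809561949373
((525.97998046875, -208.964599609375), (199.9314727783203, 200.95831298828125), 6.995487689971924)
```

send_rows(commands=[{"dp":[35,30.4,1],"twist":[0,0,0.17],"fingers":1},{"dp":[35,30.4,1],"twist":[0,0,0.17],"fingers":1},{"dp":[35,30.4,1],"twist":[0,0,0.17],"fingers":1},{"dp":[35,30.4,1],"twist":[0,0,0.17],"fingers":1},{"dp":[35,30.4,1],"twist":[0,0,0.17],"fingers":1},{"dp":[35,30.4,1],"twist":[0,0,0.17],"fingers":1},{"dp":[35,30.4,1],"twist":[0,0,0.17],"fingers":1},{"dp":[35,30.4,1],"twist":[0,0,0.17],"fingers":1},{"dp":[35,30.4,0],"twist":[0,0,0.17],"fingers":1},{"dp":[0,0,0],"twist":[0,0,0],"fingers":1},{"dp":[0,0,0],"twist":[0,0,0],"fingers":1}])

```text
time: 1.52
ee_pos: [522.9, -208.5, 238.9]
tcp_rot: [-1.78, -2.588, 0.001]
wrist_force: [-0.6, -0.1, 0.2]
gripper_width: 85.5
gripper_force: 0.0
```

Run:
```python
from h import *
w=capture("wrist"); np.save("w1.npy",w,allow_pickle=True); s=read_state(); print(s["ee_pos"],s["tcp_rot"],s["joint_pos"],s["wrist_force"])
cv2.imwrite("pics/w1.png",w["img"])
```

```text
[ 522.6808007  -208.95001245  239.13574499] [-1.78096220e+00 -2.58754493e+00  4.76047596e-04] [-4.45785455e-01  1.58111544e-01  1.27158970e+00 -2.42324061e-04
  1.71231438e+00 -8.10978737e-01] [-0.22616816 -0.25633641  0.31203888]
```

View pics/w1.png

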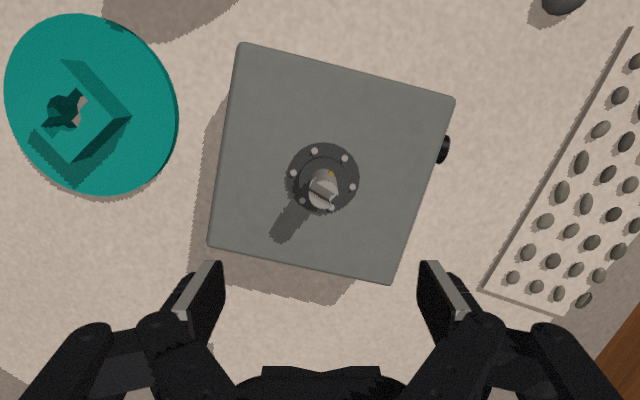

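The wrist view shows the machine, with the spindle end near (323,190) and the slot running up-right. Next is an enlarged crop.

Run:
```python
from h import *
w=np.load("w1.npy",allow_pickle=True).item()
cr=w["img"][135:220,275:370]; A=cv2.resize(cr,None,fx=8,fy=7,interpolation=cv2.INTER_CUBIC)
A=cv2.convertScaleAbs(A,alpha=1.5); A=cv2.resize(A,(760,595)); cv2.imwrite("pics/w1c.png",A)
P=cloud(w)
m=(P[...,2]>118)&(P[...,2]<136); m[:140]=0;m[215:]=0;m[:,:290]=0;m[:,365:]=0
print(m.sum(),np.median(P[m],0),cv2.minEnclosingCircle(P[m][:,:2].astype(np.float32)), np.percentile(P[m][:,2],[10,50,90]))
m=((P[...,2]>70)&(P[...,2]<81)).astype(np.uint8);m[:,:200]=0;m[:,460:]=0;m[290:]=0
m=cv2.morphologyEx(m,cv2.MORPH_OPEN,np.ones((5,5)));print(cv2.minAreaRect(P[m>0][:,:2].astype(np.float32)))
```

```text
425 [ 526.00958727 -212.35263468  127.30595809] ((526.36083984375, -208.494873046875), 12.032325744628906) [120.71488515 127.30595809 128.42965052]
((526.3045654296875, -207.500732421875), (199.92759704589844, 198.60147094726562), 7.2595038414001465)
```

View pics/w1c.png

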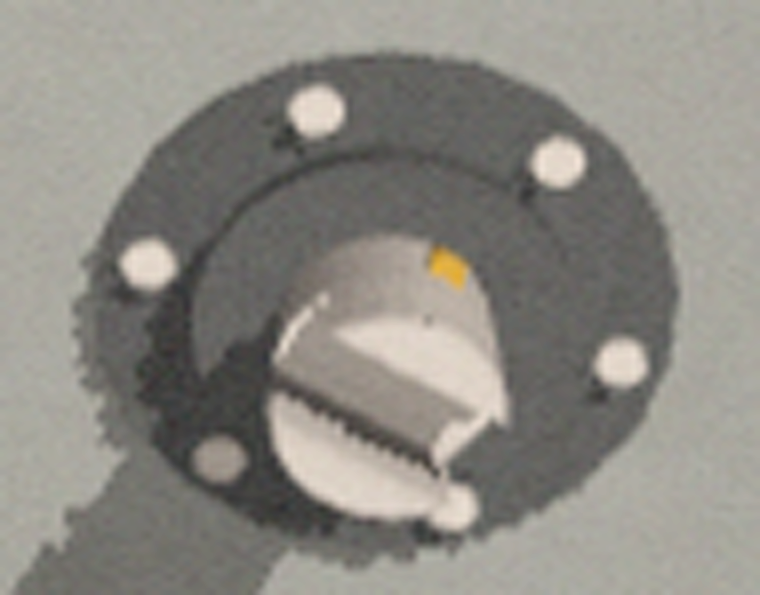

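The crop shows the slot running from upper left to lower right. Upper land edge: (335,328)→(490,408). Lower land edge: (275,390)→(440,470).

Run:
```python
from h import *
w=np.load("w1.npy",allow_pickle=True).item()
f=lambda x,y: onz(w,275+x/8-.5,135+y/7-.5,128)[:2]
for a,b in [((335,328),(490,408)),((275,390),(440,470))]:
    p,q=f(*a),f(*b); d=q-p; print(p.round(1),q.round(1),np.degrees(np.arctan2(d[1],d[0]))%180)
# pixel refine: lands = bright area in crop
g=w["img"].max(2); P=cloud(w)
m=((g>125)&(P[...,2]>122)&(P[...,2]<133)).astype(np.uint8); m[:160]=0;m[215:]=0;m[:,:300]=0;m[:,345:]=0
vv,uu=np.nonzero(m); q=np.array([onz(w,u,v,128)[:2] for u,v in zip(uu,vv)],np.float32)
print(len(q),cv2.minEnclosingCircle(q))
s=read_state(); x=np.array([np.cos(0),0])
from scipy.spatial.transform import Rotation as R
M=R.from_rotvec(s["tcp_rot"]).as_matrix(); print("closing angle",np.degrees(np.arctan2(M[1,1],M[0,1])))
```

```text
[ 517.4 -199.9] [ 535.  -203.2] 169.46459165458202
[ 514.5 -208.7] [ 533.1 -211.8] 170.7289729371347
299 ((526.5166625976562, -207.63780212402344), 11.862492561340332)
closing angle 20.92208025082355
```

send_rows(commands=[{"dp":[-14.4,42.2,-15],"twist":[0,0,0],"fingers":1},{"dp":[-14.4,42.2,-25],"twist":[0,0,0],"fingers":1},{"dp":[-14.4,42.2,-25],"twist":[0,0,0],"fingers":1},{"dp":[-14.4,42.2,-27],"twist":[0,0,0],"fingers":1},{"dp":[-14.4,42.2,-27],"twist":[0,0,0],"fingers":1},{"dp":[0,0,0],"twist":[0,0,0],"fingers":1},{"dp":[0,0,0],"twist":[0,0,0],"fingers":1}])

```text
time: 2.45
ee_pos: [451.6, 1.7, 121.1]
tcp_rot: [1.78, 2.587, 0.001]
wrist_force: [0.9, -0.7, 0.1]
gripper_width: 85.4
gripper_force: 0.0
```

```bash
cat >> h.py <<'E'
def keyrect(w,z,lo,hi,box):
    u0,v0,u1,v1=box; P=cloud(w); m=((P[...,2]>lo)&(P[...,2]<hi)).astype(np.uint8); k=np.zeros_like(m); k[v0:v1,u0:u1]=1; m*=k
    n,l,st,ce=cv2.connectedComponentsWithStats(m)
    for i in range(1,n):
        if st[i][4]>60:
            vv,uu=np.nonzero(l==i); q=np.array([onz(w,u,v,z)[:2] for u,v in zip(uu,vv)],np.float32); print(st[i],cv2.minAreaRect(q))
E
python3 - <<'E'
from h import *
w=capture("wrist"); np.save("w2.npy",w,allow_pickle=True); s=read_state(); print(s["ee_pos"],s["joint_pos"])
cv2.imwrite("pics/w2.png",w["img"])
keyrect(w,10,6,14,(240,100,410,280))
g=w["img"].max(2)
E
```

```text
[451.91194773   1.44139253 121.38410836] [-7.83757659e-02 -9.37711473e-02  1.76614293e+00 -2.88163306e-04
  1.46703765e+00 -4.43390863e-01]
[302 180  46  15 605] ((453.9654541015625, 8.302469253540039), (35.61863327026367, 11.029903411865234), 18.113637924194336)
```

View pics/w2.png

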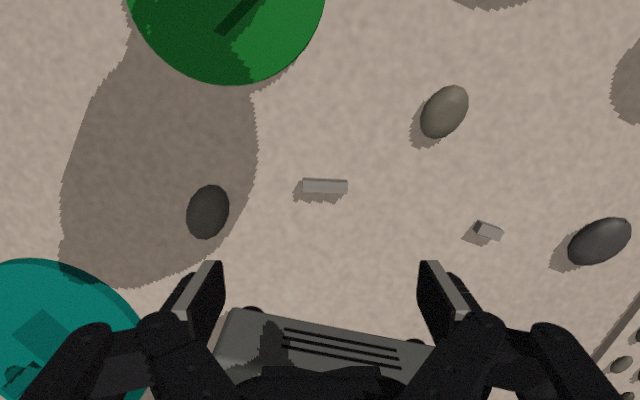

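The key is at (325,186), lying nearly along the closing direction, with nothing in the fingers' way.

send_rows(commands=[{"dp":[2.2,6.4,-25],"twist":[0,0,-0.04],"fingers":0.3},{"dp":[0,0,-30],"twist":[0,0,0],"fingers":0.3},{"dp":[0,0,-30],"twist":[0,0,0],"fingers":0.3},{"dp":[0,0,-20],"twist":[0,0,0],"fingers":0.3},{"dp":[0,0,-9],"twist":[0,0,0],"fingers":0.3},{"dp":[0,0,-4],"twist":[0,0,0],"fingers":0.3},{"dp":[0,0,0],"twist":[0,0,0],"fingers":0.3},{"dp":[0,0,0],"twist":[0,0,0],"fingers":0.3}])

```text
time: 3.5
ee_pos: [454.1, 8.9, 3.2]
tcp_rot: [1.83, 2.552, 0.001]
wrist_force: [0.3, -0.1, -0.5]
gripper_width: 55.3
gripper_force: 0.0
```

Run:
```python
from h import *
w=capture("wrist"); np.save("w3.npy",w,allow_pickle=True); s=read_state(); print(s["ee_pos"],s["wrist_force"],s["gripper_width"])
cv2.imwrite("pics/w3.png",w["img"][180:400,120:520])
keyrect(w,10,6,14,(240,150,400,398))
```

```text
[453.9795259    8.99291508   3.06137211] [-0.11406209  0.02027771 -0.46688061] 55.509494893508354
[242 250  20  45 187] ((426.4555969238281, -0.7605381011962891), (7.862170219421387, 23.443992614746094), 23.856586456298828)
[380 250  20  45 178] ((482.0059509277344, 18.831340789794922), (7.530252933502197, 23.72608184814453), 2.2803497314453125)
[ 278  259   79   24 1754] ((453.4559020996094, 9.436738967895508), (35.837738037109375, 11.984163284301758), 18.571372985839844)
```

View pics/w3.png

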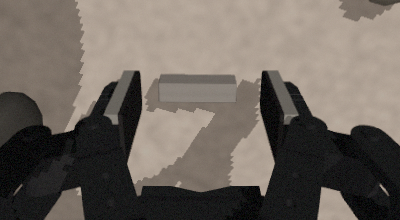

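The key sits centred between the open pads. Closing on it.

send_rows(commands=[{"dp":[0,0,-1.5],"twist":[0,0,0],"fingers":-0.1},{"dp":[0,0,0],"twist":[0,0,0],"fingers":-0.3},{"dp":[0,0,0],"twist":[0,0,0],"fingers":-0.4},{"dp":[0,0,0],"twist":[0,0,0],"fingers":-0.4},{"dp":[0,0,0],"twist":[0,0,0],"fingers":-0.4}])

```text
time: 4.18
ee_pos: [453.9, 9.0, 1.4]
tcp_rot: [1.83, 2.553, 0.001]
wrist_force: [-1.1, 0.2, 5.4]
gripper_width: 33.4
gripper_force: 59.3
```

send_rows(commands=[{"dp":[0,0,3],"twist":[0,0,0],"fingers":-0.4},{"dp":[0,0,20],"twist":[0,0,0],"fingers":-0.4},{"dp":[0,0,30],"twist":[0,0,0],"fingers":-0.4},{"dp":[0,0,0],"twist":[0,0,0],"fingers":-0.4}])

```text
time: 4.68
ee_pos: [454.8, 9.0, 55.8]
tcp_rot: [1.828, 2.55, 0.004]
wrist_force: [0.8, 0.3, -0.4]
gripper_width: 33.5
gripper_force: 59.7
```

Run:
```python
from h import *
w=capture("wrist"); np.save("w4.npy",w,allow_pickle=True); s=read_state(); print(s["ee_pos"],s["wrist_force"],s["gripper_width"],s["gripper_force"])
cv2.imwrite("pics/w4.png",cv2.resize(w["img"][230:340,240:400],None,fx=5,fy=5,interpolation=cv2.INTER_CUBIC))
```

```text
[453.80899744   9.03781671  54.25477135] [-0.25042232  0.24709337  0.1513522 ] 33.370110447117 59.66365993022919
```

View pics/w4.png

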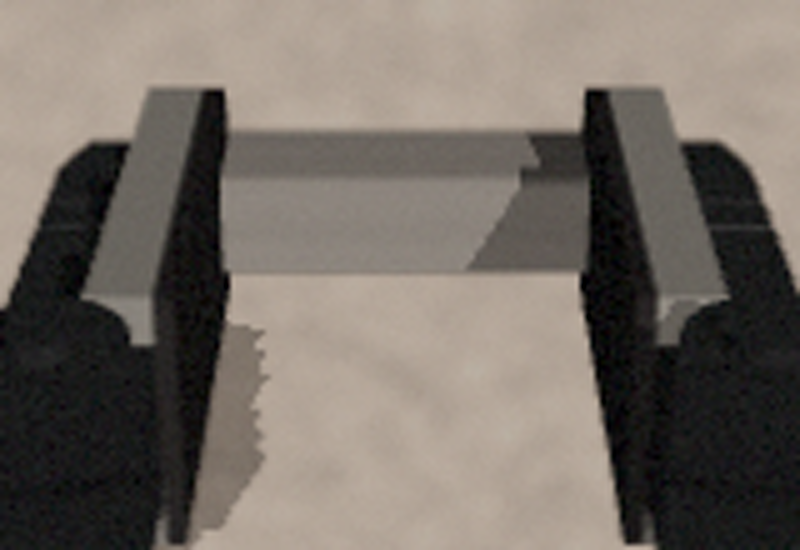

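The key is held level between the pads with its ends gripped. Next stop is close beside the spindle, for a look with the key and slot in the same picture.

send_rows(commands=[{"dp":[4,-10,50],"twist":[0,0,-0.08],"fingers":-0.4},{"dp":[8,-36,45],"twist":[0,0,-0.083],"fingers":-0.4},{"dp":[14,-45,26],"twist":[0,0,-0.084],"fingers":-0.4},{"dp":[14,-50,0],"twist":[0,0,-0.084],"fingers":-0.4},{"dp":[14,-50,0],"twist":[0,0,-0.084],"fingers":-0.4},{"dp":[14,-50,0],"twist":[0,0,-0.084],"fingers":-0.4},{"dp":[0,0,0],"twist":[0,0,0],"fingers":-0.4},{"dp":[0,0,0],"twist":[0,0,0],"fingers":-0.4}])

```text
time: 5.72
ee_pos: [521.0, -231.5, 173.2]
tcp_rot: [-2.402, -2.021, 0.001]
wrist_force: [-0.4, 1.2, -0.5]
gripper_width: 33.2
gripper_force: 59.9
```

Run:
```python
from h import *
from scipy.spatial.transform import Rotation as R
w=capture("wrist"); np.save("w5.npy",w,allow_pickle=True); s=read_state(); print(s["ee_pos"],s["wrist_force"],s["gripper_width"],s["gripper_force"])
M=R.from_rotvec(s["tcp_rot"]).as_matrix(); print("closing",np.degrees(np.arctan2(M[1,1],M[0,1])),np.degrees(np.arctan2(M[1,0],M[0,0])))
cv2.imwrite("pics/w5.png",cv2.resize(w["img"][150:310,220:420],None,fx=3.75,fy=3.75,interpolation=cv2.INTER_CUBIC))
```

```text
[ 521.12219964 -231.07386122  173.8078184 ] [-0.10486666  0.57944242 -0.33782701] 33.18672086104039 59.85842227935791
closing -9.793942858543003 80.20598666410515
```

View pics/w5.png

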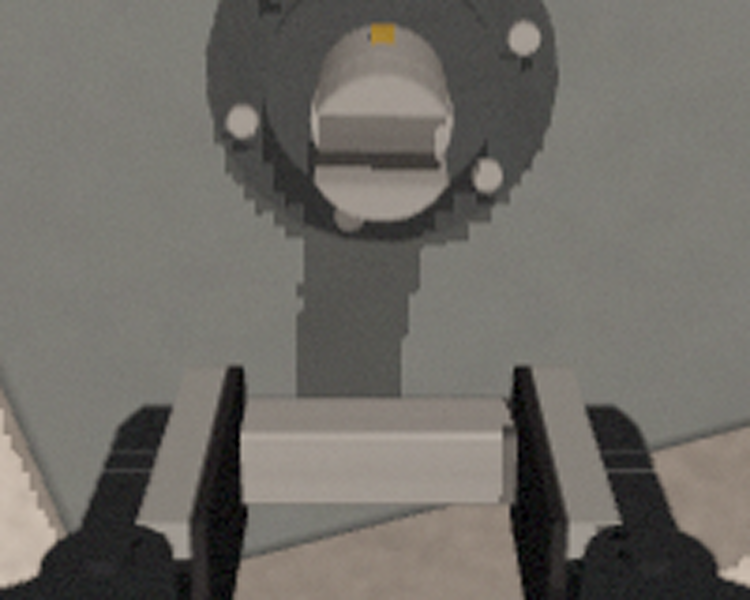

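The picture shows the slot's land edges at crop y≈115 and 167, shaft sides at x≈313 and 452, and the key's top face spanning x 243–515, y 433–500.

```bash
cat > s.py <<'E'
from h import *
from scipy.spatial.transform import Rotation as R
w=np.load("w5.npy",allow_pickle=True).item(); tcp=np.array([521.0,-231.3,173.5])
a=np.radians(80.2); ex=np.array([np.cos(a),np.sin(a)]); ey=np.array([np.sin(a),-np.cos(a)])
g=cv2.cvtColor(w["img"],cv2.COLOR_BGR2GRAY).astype(float)
def f(x,y,z,raw=False):
    u,v=(x,y) if raw else (220+x/3.75-.5,150+y/3.75-.5)
    p=onz(w,u,v,z)[:2]-tcp[:2]; return np.round([p@ex,p@ey],2)
print("slot up",f(318,115,128),f(447,117,128)," low",f(312,165,128),f(445,169,128)," sides",f(313,120,128),f(452,122,128))
print("low land bottom",f(380,221,128),"top",f(380,74,128))
zk=tcp[2]+8.6
print("key",f(243,433,zk),f(515,433,zk),f(243,500,zk),f(500,501,zk))
# subpixel edges by column gradient
for cols,rng in (((309,314,319,324,329,334),(172,202)),((290,300,310,320,330,340,350),(258,290))):
    for c in cols:
        d=np.diff(g[rng[0]:rng[1],c-1:c+2].mean(1)); i=np.argsort(-abs(d))[:5]; print(c,[(int(rng[0]+j),int(d[j])) for j in sorted(i)])
E
python3 s.py
```

```text
slot up [29.5  -8.51] [29.18 11.3 ]  low [21.45 -9.56] [20.79 11.12]  sides [28.7  -9.29] [28.38 12.08]
low land bottom [12.19  1.  ] top [35.95  1.01]
key [  5.06 -15.28] [ 5.08 17.14] [ -4.17 -15.61] [-4.28 15.64]
309 [(180, -25), (189, -20), (190, -19), (193, 45), (194, 23)]
314 [(180, -24), (189, -18), (190, -21), (193, 43), (194, 24)]
319 [(180, -22), (189, -15), (190, -30), (194, 35), (195, 17)]
324 [(180, -26), (189, -16), (190, -28), (194, 41), (195, 26)]
329 [(180, -22), (189, -17), (190, -23), (194, 43), (195, 25)]
334 [(180, -22), (189, -14), (190, -23), (194, 44), (195, 25)]
290 [(264, 16), (265, 15), (266, -7), (267, -5), (283, -30)]
300 [(264, 16), (265, 15), (266, -8), (267, -5), (283, -27)]
310 [(264, 16), (265, 15), (266, -6), (283, -28), (284, -5)]
320 [(264, 19), (265, 15), (283, -28), (287, -11), (288, -9)]
330 [(264, 18), (283, -30), (284, -17), (286, 25), (287, 18)]
340 [(264, 20), (265, 16), (266, -10), (283, -34), (284, 13)]
350 [(264, 21), (265, 17), (266, -13), (267, -7), (283, -24)]
```

```bash
cat >> s.py <<'E'
print('----')
P=cloud(w)
for nm,v,u in(("keytop",slice(269,281),slice(290,345)),("keyside",slice(258,263),slice(290,345)),("upland",slice(172,178),slice(316,328)),("floor",slice(184,188),slice(312,330)),("lowland",slice(197,204),slice(312,330)),("padL",slice(262,285),slice(262,268))):
    q=P[v,u].reshape(-1,3); print(nm,np.median(q[:,2]).round(1), q[:,2].std().round(1))
m=P[265:283,240:400,2]; 
print("row zs", np.median(P[254:292,300:340,2],1).round(0))
print("col row275", P[275,276:366:2,2].round(0))
print("shaft col z rows 165..212",np.median(P[165:212,314:328,2],1).round(0))
E
python3 s.py | sed -n '/----/,$p'
```

```text
----
keytop 181.4 0.5
keyside 176.6 11.9
upland 127.9 22.0
floor 109.8 24.1
lowland 127.3 1.8
padL 200.1 6.0
row zs [ 76.  76. 173. 174. 175. 176. 177. 177. 178. 179. 180. 181. 181. 181.
 182. 181. 181. 181. 181. 181. 181. 181. 181. 181. 182. 181. 181. 181.
 181. 182. 181.  75.  75.  75.  75.  74.   1.   0.]
col row275 [200. 199. 193. 187. 181. 316. 182. 181. 181. 181. 182. 181. 181. 180.
 181. 182. 181. 182. 182. 181. 181. 181. 182. 182. 181. 181. 181. 182.
 182. 181. 181. 182. 181. 181. 180. 182. 182. 182. 181. 181. 181. 184.
 191. 196. 203.]
shaft col z rows 165..212 [113. 115. 118. 121. 124. 126. 127. 128. 128. 128. 128. 128. 128. 128.
 127. 128. 110. 110. 110. 110. 110. 110. 110. 110. 110. 110. 111. 113.
 115. 117. 120. 121. 123. 125. 127. 128. 128. 128. 128. 127. 127. 128.
 128. 128.  80.  80.  80.]
```

```bash
cat >> s.py <<'E'
print('====')
print("slot up/low",f(321,180.5-.0,128,True),f(321,199.5,128,True)); zk=181.4
print("key",f(321,264.5,zk,True),f(321,284.5,zk,True),"ends",f(284.5,275,zk,True),f(357.5,275,zk,True))
m=(abs(P[...,2]-128)<2.2); m[:160]=0; m[215:]=0; m[:,:295]=0; m[:,350:]=0
vv,uu=np.nonzero(m); q=np.array([f(u,v,128,True) for u,v in zip(uu,vv)],np.float32); print("circle",len(q),cv2.minEnclosingCircle(q))
for v in (200,203,206,175,178): 
    c=np.nonzero(m[v])[0]; print(v,c.min(),c.max(),f((c.min()+c.max())/2,v,128,True))
# slot direction from upper edge: subpixel of land->floor step
def edge(lo,hi,cols,sg):
    pts=[]
    for c in cols:
        d=np.diff(g[lo:hi,c])*sg; i=np.argmax(d); i=min(max(i,1),len(d)-2); w3=np.clip(d[i-1:i+2],0,None); pts.append(f(c,lo+i+.5+(w3@[-1,0,1])/w3.sum(),128,True))
    pts=np.array(pts); return np.degrees(np.polyfit(pts[:,1],pts[:,0],1)[0]), pts[:,0].mean()
print("upper edge slope deg (dx_tool/dy_tool)",edge(176,185,range(308,335),-1), "shadow line", edge(191,198,range(308,335),1))
zz=P[190:203,306:336,2]
pts=[]
for j in range(zz.shape[1]): pts.append(f(306+j,190+np.argmax(zz[:,j]>126.5)-.5,128,True))
pts=np.array(pts); print("low edge", np.degrees(np.polyfit(pts[:,1],pts[:,0],1)[0]), pts[:,0].mean())
zk=181.4
def f2(c,v): return f(c,v,zk,True)
pts=[]
for c in range(292,350):
    d=np.diff(g[260:270,c]); i=np.argmax(d[1:-1])+1; w3=np.clip(d[i-1:i+2],0,None); pts.append(f2(c,260+i+.5+(w3@[-1,0,1])/w3.sum()))
pts=np.array(pts); print("key edge", np.degrees(np.polyfit(pts[:,1],pts[:,0],1)[0]), pts[:,0].mean())
E
python3 s.py | sed -n '/====/,$p'
```

```text
====
slot up/low [29.3   1.11] [17.76  1.1 ]
key [4.93 1.13] [-5.46  1.13] ends [ -0.5  -15.46] [-0.48 17.71]
circle 561 ((23.765689849853516, 1.242311954498291), 11.991768836975098)
200 305 338 [17.45  1.4 ]
203 307 335 [15.59  1.1 ]
206 311 332 [13.71  1.4 ]
175 307 335 [32.56  1.11]
178 305 337 [30.78  1.11]
upper edge slope deg (dx_tool/dy_tool) (np.float64(-1.0974589685954708), np.float64(29.357037037037035)) shadow line (np.float64(-3.205229979590295), np.float64(20.872592592592596))
low edge 0.07103972874348775 18.50133333333333
key edge 0.16598781942272633 4.725517241379311
```

send_rows(commands=[{"dp":[4.2,23.6,0],"twist":[0,0,-0.014],"fingers":-0.4},{"dp":[0,0,-15],"twist":[0,0,0],"fingers":-0.4},{"dp":[0,0,-15],"twist":[0,0,0],"fingers":-0.4},{"dp":[0,0,-8],"twist":[0,0,0],"fingers":-0.4},{"dp":[0,0,-2],"twist":[0,0,0],"fingers":-0.4},{"dp":[0,0,0],"twist":[0,0,0],"fingers":-0.4},{"dp":[0,0,0],"twist":[0,0,0],"fingers":-0.4}])

```text
time: 6.65
ee_pos: [525.9, -208.6, 135.4]
tcp_rot: [2.418, 2.005, 0.001]
wrist_force: [0.3, -0.1, 0.6]
gripper_width: 33.0
gripper_force: 59.9
```

Run:
```python
from h import *
w=capture("wrist"); np.save("w6.npy",w,allow_pickle=True)
S=[read_state() for _ in range(1)]; s=S[0]; print(s["ee_pos"],s["wrist_force"],s["tcp_rot"])
P=cloud(w); tcp=np.array([525.2,-207.6,s["ee_pos"][2]])
tcp[:2]=s["ee_pos"][:2]; a=np.radians(79.4); ex=np.array([np.cos(a),np.sin(a)]); ey=np.array([np.sin(a),-np.cos(a)])
def f(u,v,z): p=onz(w,u,v,z)[:2]-tcp[:2]; return np.round([p@ex,p@ey],2)
print(np.median(P[235:305,316:326,2],1).round(0)); cols=slice(316,326)
zt=np.median(P[270:280,310:330,2]); print("keytop",zt)
g=w["img"].max(2).astype(int); print(g[235:305,321])
# land arcs
m=(abs(P[...,2]-128)<2); m[:225]=0;m[315:]=0;m[:,:275]=0;m[:,365:]=0
vv,uu=np.nonzero(m); q=np.array([f(u,v,128) for u,v in zip(uu,vv)]); print(len(q),q.min(0),q.max(0))
for v in range(vv.min(),vv.max()+1,2):
    c=np.nonzero(m[v])[0]
    if len(c)>3: print(v,c.min(),c.max(),f((c.min()+c.max())/2,v,128))
```

```text
[ 525.84506058 -208.55558112  135.35032647] [-0.06948452 -0.20393446 -0.9919016 ] [2.41754753e+00 2.00480089e+00 6.79241891e-04]
[127. 127. 128. 128. 128. 128. 127. 128. 128. 128. 128. 128. 109. 110.
 109. 110. 110. 112. 113. 114. 115. 135. 136. 137. 138. 139. 140. 140.
 141. 142. 143. 143. 144. 144. 143. 143. 143. 143. 144. 144. 143. 143.
 143. 144. 143. 143. 143. 144. 144. 143.  76.  75.  76.  76.  75.  76.
  76.  76.  76.  76.  76.  76.  76.  76.  75.  76.  76.  76.  76.  76.]
keytop 143.48168664718992
[163 167 167 167 167 169 166 167 167 168 167 156 129 115 114  99  72  66
  70  67  70 120 144 143 143 143 141 141 142 144 165 180 173 166 167 167
 166 164 165 164 163 160 162 165 164 166 167 164 166 120  91  88  92  92
  91  88  85  91  87  88  92  90  86  86  90  88  88  88  90  90]
414 [ 6.51 -9.6 ] [14.03 10.5 ]
234 313 327 [12.97  0.7 ]
236 307 330 [11.91 -0.03]
238 305 334 [10.85  0.46]
240 303 336 [9.78 0.45]
242 301 338 [8.7  0.45]
244 299 340 [7.62 0.45]
246 300 339 [6.53 0.45]
```

send_rows(commands=[{"dp":[-0.5,1.0,-2],"twist":[0,0,0],"fingers":-0.4},{"dp":[0,0,-2],"twist":[0,0,0],"fingers":-0.4},{"dp":[0,0,0],"twist":[0,0,0],"fingers":-0.4},{"dp":[0,0,0],"twist":[0,0,0],"fingers":-0.4}])

```text
time: 7.2
ee_pos: [525.1, -207.4, 130.8]
tcp_rot: [2.418, 2.006, 0.0]
wrist_force: [0.1, -0.1, -0.3]
gripper_width: 33.5
gripper_force: 59.9
```

```bash
cat > k.py <<'E'
from h import *
w=capture("wrist"); s=read_state(); print(s["ee_pos"].round(2),s["wrist_force"].round(2))
P=cloud(w); tcp=s["ee_pos"]; a=np.radians(79.4); ex=np.array([np.cos(a),np.sin(a)]); ey=np.array([np.sin(a),-np.cos(a)])
def f(u,v,z): p=onz(w,u,v,z)[:2]-tcp[:2]; return np.round([p@ex,p@ey],2)
g=cv2.GaussianBlur(cv2.cvtColor(w["img"],cv2.COLOR_BGR2GRAY).astype(np.float32),(1,1),0)
zt=np.median(P[270:280,310:330,2]); print("keytop",zt)
def edge(lo,hi,cols,sg,z):
    pts=[]
    for c in cols:
        d=np.diff(g[lo:hi,c])*sg; i=np.clip(np.argmax(d),1,len(d)-2); w3=np.clip(d[i-1:i+2],0,None)+1e-6; pts.append(f(c,lo+i+.5+(w3@[-1,0,1])/w3.sum(),z))
    pts=np.array(pts); k=np.polyfit(pts[:,1],pts[:,0],1); return np.degrees(k[0]).round(2), np.median(pts[:,0]).round(2)
zc=np.median(P[225:265,314:328,2],1); r=225+int(np.nonzero((zc[:-1]>124)&(zc[1:]<122))[0][-1]); print("slot edge row",r)
print("slot up",edge(r-4,r+6,range(308,334),-1,128)); e1=edge(262,268,range(300,342),1,zt); e2=edge(281,288,range(300,342),-1,zt); print("key",e1,e2)
m=(abs(P[...,2]-128)<2); m[:225]=0;m[r+1:]=0;m[:,:275]=0;m[:,365:]=0
c=[np.nonzero(m[v])[0] for v in range(r-8,r)]; print("shaft y",np.mean([f((x.min()+x.max())/2,r-4,128)[1] for x in c]).round(2))
E
python3 k.py
```

```text
[ 525.18 -207.37  130.87] [-0.    0.57 -0.6 ]
keytop 138.9765036533199
slot edge row 252
slot up (np.float64(-0.01), np.float64(5.05))
key (np.float64(-0.02), np.float64(4.92)) (np.float64(0.36), np.float64(-4.92))
shaft y 1.19
```

send_rows(commands=[{"dp":[-0.1,-0.4,0],"twist":[0,0,0],"fingers":-0.4},{"dp":[0,0,-1],"twist":[0,0,0],"fingers":-0.4},{"dp":[0,0,-0.7],"twist":[0,0,0],"fingers":-0.4},{"dp":[0,0,0],"twist":[0,0,0],"fingers":-0.4}])

```text
time: 7.75
ee_pos: [525.0, -207.7, 129.0]
tcp_rot: [-2.418, -2.006, 0.0]
wrist_force: [0.6, -0.3, -1.1]
gripper_width: 33.5
gripper_force: 59.9
```

```bash
python3 k.py
```

```text
[ 525.02 -207.72  129.06] [-0.78  0.32 -0.43]
keytop 137.11563781542043
slot edge row 253
slot up (np.float64(-0.11), np.float64(5.5))
key (np.float64(-0.08), np.float64(4.87)) (np.float64(0.33), np.float64(-4.99))
shaft y 1.42
```

send_rows(commands=[{"dp":[0,0,-1],"twist":[0,0,0],"fingers":-0.4},{"dp":[0,0,-0.5],"twist":[0,0,0],"fingers":-0.4},{"dp":[0,0,0],"twist":[0,0,0],"fingers":-0.4}])

```text
time: 8.18
ee_pos: [525.0, -207.7, 127.5]
tcp_rot: [-2.418, -2.005, -0.0]
wrist_force: [0.3, -0.2, 0.2]
gripper_width: 33.4
gripper_force: 59.9
```

Key underside is at about 125.5 with no force, so it's inside the slot. Lowering the rest of the way.

send_rows(commands=[{"dp":[0,0,-1.5],"twist":[0,0,0],"fingers":-0.4},{"dp":[0,0,-1.5],"twist":[0,0,0],"fingers":-0.4},{"dp":[0,0,-1.5],"twist":[0,0,0],"fingers":-0.4},{"dp":[0,0,-1.5],"twist":[0,0,0],"fingers":-0.4},{"dp":[0,0,0],"twist":[0,0,0],"fingers":-0.4},{"dp":[0,0,0],"twist":[0,0,0],"fingers":-0.4}])

```text
time: 8.93
ee_pos: [525.1, -207.8, 121.7]
tcp_rot: [2.418, 2.005, 0.0]
wrist_force: [-0.1, 0.5, 0.2]
gripper_width: 33.5
gripper_force: 59.9
```

send_rows(commands=[{"dp":[0,0,-2],"twist":[0,0,0],"fingers":-0.4},{"dp":[0,0,-2],"twist":[0,0,0],"fingers":-0.4},{"dp":[0,0,-2],"twist":[0,0,0],"fingers":-0.4},{"dp":[0,0,-1.5],"twist":[0,0,0],"fingers":-0.4},{"dp":[0,0,0],"twist":[0,0,0],"fingers":-0.4},{"dp":[0,0,0],"twist":[0,0,0],"fingers":-0.4}])

```text
time: 9.68
ee_pos: [525.1, -207.8, 114.2]
tcp_rot: [2.418, 2.005, 0.0]
wrist_force: [-0.6, -0.1, -0.7]
gripper_width: 33.5
gripper_force: 59.9
```

Run:
```python
from h import *
w=capture("wrist"); s=read_state(); print(s["ee_pos"],s["wrist_force"])
P=cloud(w); print("keytop",np.median(P[270:280,310:330,2]), np.median(P[270:280,290:300,2]),np.median(P[270:280,340:350,2]))
```

```text
[ 525.0751887  -207.79242943  114.21343444] [0.3215161  0.53824918 0.13166781]
keytop 122.28647335180332 122.342009711186 122.33219683669111
```

Key top is at 122.3 and seats at about 120, so 2.3 mm to go.

send_rows(commands=[{"dp":[0,0,-1],"twist":[0,0,0],"fingers":-0.4},{"dp":[0,0,-0.7],"twist":[0,0,0],"fingers":-0.4},{"dp":[0,0,0],"twist":[0,0,0],"fingers":-0.4},{"dp":[0,0,0],"twist":[0,0,0],"fingers":-0.4}])

```text
time: 10.22
ee_pos: [525.1, -207.8, 112.4]
tcp_rot: [2.418, 2.005, 0.0]
wrist_force: [-0.1, -0.3, -0.3]
gripper_width: 33.3
gripper_force: 59.9
```

Run:
```python
from h import *
w=capture("wrist"); s=read_state(); print(s["ee_pos"],s["wrist_force"])
P=cloud(w); print("keytop",np.median(P[270:280,310:330,2]))
```

```text
[ 525.04634479 -207.7639552   112.44822585] [ 0.12397511  0.56713547 -0.98380443]
keytop 120.7424886811989
```

send_rows(commands=[{"dp":[0,0,-0.5],"twist":[0,0,0],"fingers":-0.4},{"dp":[0,0,0],"twist":[0,0,0],"fingers":-0.4},{"dp":[0,0,0],"twist":[0,0,0],"fingers":-0.4}])

```text
time: 10.65
ee_pos: [525.0, -207.8, 111.9]
tcp_rot: [2.418, 2.005, 0.0]
wrist_force: [0.2, 1.0, -0.3]
gripper_width: 33.8
gripper_force: 59.9
```

send_rows(commands=[{"dp":[0,0,-0.3],"twist":[0,0,0],"fingers":-0.4},{"dp":[0,0,0],"twist":[0,0,0],"fingers":-0.4},{"dp":[0,0,0],"twist":[0,0,0],"fingers":-0.4}])

```text
time: 11.02
ee_pos: [525.1, -207.7, 111.6]
tcp_rot: [2.418, 2.006, 0.0]
wrist_force: [0.5, 0.4, 0.6]
gripper_width: 33.1
gripper_force: 59.9
```

send_rows(commands=[{"dp":[0,0,0],"twist":[0,0,0],"fingers":0.2},{"dp":[0,0,0],"twist":[0,0,0],"fingers":0.2},{"dp":[0,0,0],"twist":[0,0,0],"fingers":0.2},{"dp":[0,0,15],"twist":[0,0,0],"fingers":0.2},{"dp":[0,0,20],"twist":[0,0,0],"fingers":0.6},{"dp":[0,0,20],"twist":[0,0,0],"fingers":1},{"dp":[0,-20,20],"twist":[0,0,0],"fingers":1},{"dp":[0,0,0],"twist":[0,0,0],"fingers":1},{"dp":[0,0,0],"twist":[0,0,0],"fingers":1}])

```text
time: 12.15
ee_pos: [524.8, -227.3, 186.1]
tcp_rot: [-2.418, -2.005, 0.0]
wrist_force: [-0.3, 0.4, -0.2]
gripper_width: 85.4
gripper_force: 0.0
```

```bash
cat > kk.py <<'E'
from h import *
w=capture("wrist"); np.save("w7.npy",w,allow_pickle=True); s=read_state(); print(s["ee_pos"],s["wrist_force"])
P=cloud(w); m=(abs(P[...,2]-128)<2); m[:,:290]=0;m[:,350:]=0; m[:120]=0; m[260:]=0
def circ(m):
    vv,uu=np.nonzero(m); q=np.array([onz(w,u,v,128)[:2] for u,v in zip(uu,vv)],np.float32); return cv2.minEnclosingCircle(q),vv.min(),vv.max()
print(circ(m))
k=((P[...,2]>117)&(P[...,2]<123)).astype(np.uint8); k[:,:270]=0;k[:,370:]=0;k[:120]=0;k[260:]=0
k=cv2.morphologyEx(k,cv2.MORPH_OPEN,np.ones((5,5),np.uint8))
vv,uu=np.nonzero(k); q=np.array([onz(w,u,v,120)[:2] for u,v in zip(uu,vv)],np.float32); print(len(q),cv2.minAreaRect(q),np.median(P[...,2][k>0]))
cv2.imwrite("pics/w7.png",cv2.resize(w["img"][110:270,220:420],None,fx=3.75,fy=3.75,interpolation=cv2.INTER_CUBIC))
E
python3 kk.py
```

```text
[ 524.72406236 -227.08092604  185.70114222] [ 0.30871023  0.15440344 -0.31696715]
(((526.3286743164062, -208.14674377441406), 11.940879821777344), np.int64(173), np.int64(209))
836 ((525.872802734375, -208.7993621826172), (11.44497299194336, 35.61513900756836), 79.33758544921875) 119.74328464990134
```

View pics/w7.png

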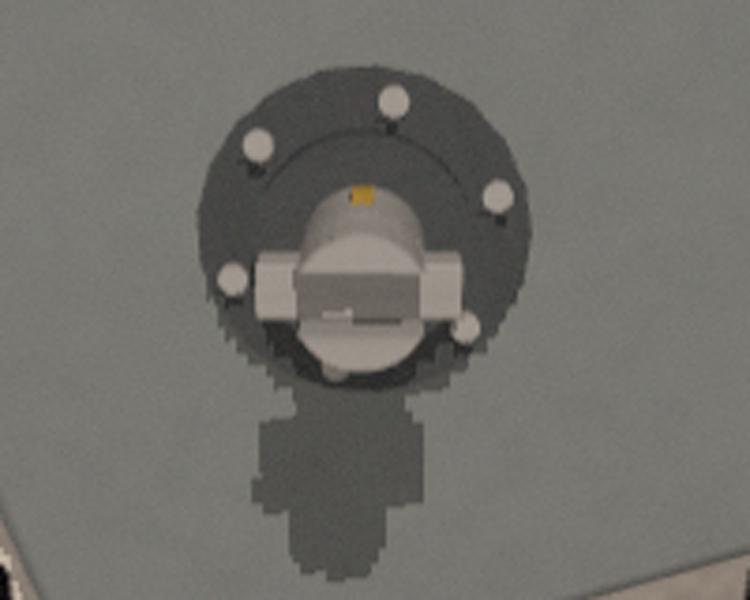

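The key is in the slot with its top at 119.7 mm. It stands out equally on both sides (42 px each, at crop x 256–298 and 420–462) and is let go. Now to the platen.

send_rows(commands=[{"dp":[-3.5,52.4,0],"twist":[0,0,-0.067],"fingers":1},{"dp":[-3.5,52.4,0],"twist":[0,0,-0.067],"fingers":1},{"dp":[-3.5,52.4,-5],"twist":[0,0,-0.067],"fingers":1},{"dp":[-3.5,52.4,-5],"twist":[0,0,-0.067],"fingers":1},{"dp":[-3.5,52.4,-6],"twist":[0,0,-0.067],"fingers":1},{"dp":[-3.5,52.4,-6],"twist":[0,0,-0.067],"fingers":1},{"dp":[-3.5,52.4,-6],"twist":[0,0,-0.067],"fingers":1},{"dp":[-3.5,52.4,-6],"twist":[0,0,-0.067],"fingers":1},{"dp":[-3.5,52.4,-6],"twist":[0,0,-0.067],"fingers":1},{"dp":[0,0,0],"twist":[0,0,0],"fingers":1},{"dp":[0,0,0],"twist":[0,0,0],"fingers":1}])

```text
time: 13.58
ee_pos: [493.0, 243.8, 145.9]
tcp_rot: [2.904, 1.199, -0.002]
wrist_force: [1.0, -0.0, 0.4]
gripper_width: 85.4
gripper_force: 0.0
```

```bash
cat > p.py <<'E'
from h import *
from scipy.spatial.transform import Rotation as R
w=capture("wrist"); np.save("w8.npy",w,allow_pickle=True); s=read_state(); print(s["ee_pos"],s["joint_pos"].round(2))
M=R.from_rotvec(s["tcp_rot"]).as_matrix(); print("closing",np.degrees(np.arctan2(M[1,1],M[0,1])))
cv2.imwrite("pics/w8.png",w["img"])
P=cloud(w); b=((P[...,2]>30)&(P[...,2]<39)).astype(np.uint8); b[300:]=0; b=cv2.morphologyEx(b,cv2.MORPH_OPEN,np.ones((5,5),np.uint8))
n,l,st,ce=cv2.connectedComponentsWithStats(b)
for i in range(1,n):
    if st[i][4]>300:
        vv,uu=np.nonzero(l==i); q=np.array([onz(w,u,v,34)[:2] for u,v in zip(uu,vv)],np.float32); print("boss",st[i],cv2.minAreaRect(q))
        # hole in boss
        hull=cv2.fillConvexPoly(np.zeros_like(b),cv2.convexHull(np.stack([uu,vv],1).astype(np.int32)),1)
        h=((hull>0)&(P[...,2]<28)).astype(np.uint8); h=cv2.morphologyEx(h,cv2.MORPH_OPEN,np.ones((2,2),np.uint8))
        nn,ll,ss,_=cv2.connectedComponentsWithStats(h); j=1+np.argmax(ss[1:,4]); vv,uu=np.nonzero(ll==j)
        q=np.array([onz(w,u,v,34)[:2] for u,v in zip(uu,vv)],np.float32); print("hole",ss[j],cv2.minAreaRect(q))
E
python3 p.py
```

```text
[493.31314313 243.24531922 146.24249756] [ 0.39  0.17  1.45 -0.    1.53  1.18]
closing -45.20774344645215
boss [ 281  155   74   70 3131] ((494.1131591796875, 246.7406768798828), (52.877838134765625, 51.973724365234375), 52.98604202270508)
hole [294 177  53  28 930] ((494.9974670410156, 245.9907684326172), (22.258089065551758, 41.06486892700195), 44.85386657714844)
boss [ 96 190  42  30 436] ((373.3659362792969, 355.3131408691406), (15.218964576721191, 38.33266830444336), 7.323221206665039)Traceback (most recent call last):
  File "p.py", line 14, in <module>
    nn,ll,ss,_=cv2.connectedComponentsWithStats(h); j=1+np.argmax(ss[1:,4]); vv,uu=np.nonzero(ll==j)
                                                        ~~~~~~~~~^^^^^^^^^^
    return _wrapfunc(a, 'argmax', axis=axis, out=out, **kwds)
    return bound(*args, **kwds)
ValueError: attempt to get argmax of an empty sequence
```

```bash
cat > p2.py <<'E'
from h import *
w=np.load("w8.npy",allow_pickle=True).item(); P=cloud(w)
b=((P[...,2]>31.5)&(P[...,2]<37)).astype(np.uint8); b[:145]=0;b[235:]=0;b[:,:270]=0;b[:,365:]=0
vv,uu=np.nonzero(b); 
def fit(pts,horiz):
    q=np.array([onz(w,u,v,34)[:2] for u,v in pts]); q0=q
    for _ in range(3):
        c=q.mean(0); d=np.linalg.svd(q-c)[2][0]; r=abs((q-c)@[-d[1],d[0]]); q=q[r<max(.8,2*np.median(r))]
    a=np.degrees(np.arctan2(d[1],d[0])); return (a%180).round(2),len(q),q.mean(0).round(1)
cols=range(295,340); rows=range(170,212)
print("upper",fit([(c,np.nonzero(b[:,c])[0].min()-.5) for c in cols],1)); print("lower",fit([(c,np.nonzero(b[:,c])[0].max()+.5) for c in cols],1))
print("left",fit([(np.nonzero(b[r])[0].min()-.5,r) for r in rows],0)); print("right",fit([(np.nonzero(b[r])[0].max()+.5,r) for r in rows],0))
print([(r,int(np.nonzero(b[r])[0].min()),int(np.nonzero(b[r])[0].max())) for r in range(155,226,6) if b[r].any()])
E
python3 p2.py
```

```text
upper (np.float64(143.03), 45, array([511.8, 265.9]))
lower (np.float64(141.13), 44, array([474.2, 229. ]))
left (np.float64(53.01), 42, array([475.7, 265.5]))
right (np.float64(53.14), 42, array([512.7, 228.2]))
[(155, 340, 347), (161, 298, 348), (167, 281, 349), (173, 282, 349), (179, 284, 350), (185, 285, 351), (191, 286, 351), (197, 287, 352), (203, 288, 353), (209, 289, 354), (215, 290, 354), (221, 291, 327)]
```

Boss flats lie at 53°/143°, so the platen's keyways are at −37°, centred about (494,247). Turning to match and descending.

send_rows(commands=[{"dp":[0.8,3.5,-20],"twist":[0,0,0.14],"fingers":1},{"dp":[0,0,-35],"twist":[0,0,0],"fingers":1},{"dp":[0,0,-35],"twist":[0,0,0],"fingers":1},{"dp":[0,0,-25],"twist":[0,0,0],"fingers":1},{"dp":[0,0,-14],"twist":[0,0,0],"fingers":0.8},{"dp":[0,0,-4],"twist":[0,0,0],"fingers":0.6},{"dp":[0,0,0],"twist":[0,0,0],"fingers":0.5},{"dp":[0,0,0],"twist":[0,0,0],"fingers":0.4},{"dp":[0,0,0],"twist":[0,0,0],"fingers":0.4}])

```text
time: 14.75
ee_pos: [494.8, 247.5, 14.4]
tcp_rot: [2.814, 1.397, 0.002]
wrist_force: [-0.1, -0.2, 0.9]
gripper_width: 59.8
gripper_force: 0.0
```

Run:
```python
from h import *
w=capture("wrist"); np.save("w9.npy",w,allow_pickle=True); s=read_state(); print(s["ee_pos"],s["wrist_force"],s["gripper_width"],s["gripper_force"])
P=cloud(w); b=((P[...,2]>31)&(P[...,2]<37)).astype(np.uint8); b[380:]=0;b[:200]=0
b=cv2.morphologyEx(b,cv2.MORPH_OPEN,np.ones((5,5),np.uint8))
n,l,st,ce=cv2.connectedComponentsWithStats(b)
for i in range(1,n):
    if st[i][4]>300:
        vv,uu=np.nonzero(l==i); q=np.array([onz(w,u,v,34)[:2] for u,v in zip(uu,vv)],np.float32); print(st[i],cv2.minAreaRect(q))
```

```text
[494.63852193 247.49660122  14.22368405] [0.79844644 0.35592781 0.25454303] 60.14060661196532 0.0
[  255   233   130   108 10161] ((494.4949645996094, 247.2985382080078), (52.730674743652344, 52.250858306884766), 52.72968673706055)
```

send_rows(commands=[{"dp":[0,0,-1],"twist":[0,0,0],"fingers":0.2},{"dp":[0,0,0],"twist":[0,0,0],"fingers":0.0},{"dp":[0,0,0],"twist":[0,0,0],"fingers":-0.2},{"dp":[0,0,0],"twist":[0,0,0],"fingers":-0.2},{"dp":[0,0,5],"twist":[0,0,0],"fingers":-0.2},{"dp":[0,0,20],"twist":[0,0,0],"fingers":-0.2},{"dp":[0,0,40],"twist":[0,0,0],"fingers":-0.2},{"dp":[0,0,0],"twist":[0,0,0],"fingers":-0.2}])

```text
time: 15.8
ee_pos: [496.0, 248.1, 80.5]
tcp_rot: [2.813, 1.397, 0.009]
wrist_force: [-0.2, -0.9, -3.5]
gripper_width: 50.5
gripper_force: 63.9
```

```bash
cat > b.py <<'E'
from h import *
from scipy.spatial.transform import Rotation as R
w=capture("wrist"); np.save("w10.npy",w,allow_pickle=True); s=read_state(); t=s["ee_pos"]; print(t,s["wrist_force"],s["gripper_width"],s["gripper_force"])
M=R.from_rotvec(s["tcp_rot"]).as_matrix(); ex,ey=M[:2,0],M[:2,1]; print("closing",np.degrees(np.arctan2(M[1,1],M[0,1])))
P=cloud(w); zt=np.median(P[300:330,265:285,2]); print("zt-tcp",zt-t[2])
b=(abs(P[...,2]-zt)<3).astype(np.uint8); b[380:]=0;b[:200]=0
b=cv2.morphologyEx(b,cv2.MORPH_OPEN,np.ones((5,5),np.uint8))
n,l,st,ce=cv2.connectedComponentsWithStats(b); i=1+np.argmax(st[1:,4])
vv,uu=np.nonzero(l==i); q=np.array([onz(w,u,v,zt)[:2]-t[:2] for u,v in zip(uu,vv)]); q=np.stack([q@ex,q@ey],1).astype(np.float32); print("boss in tool",st[i],cv2.minAreaRect(q))
h=((P[...,2]<zt-8)).astype(np.uint8); h[:st[i][1]+5]=0;h[st[i][1]+st[i][3]-5:]=0;h[:,:st[i][0]+8]=0;h[:,st[i][0]+st[i][2]-8:]=0
vv,uu=np.nonzero(h); q=np.array([onz(w,u,v,zt)[:2]-t[:2] for u,v in zip(uu,vv)]); q=np.stack([q@ex,q@ey],1).astype(np.float32); print("hole in tool",len(q),cv2.minAreaRect(q),q.min(0),q.max(0))
E
python3 b.py
```

```text
[494.74625943 247.49495405  78.03209706] [-0.98802619  0.46100933 -5.1984058 ] 50.71718167250923 63.83806988596916
closing -37.18485448424251
zt-tcp 21.99444357553125
boss in tool [  244   232   154   110 10508] ((0.6930065155029297, 1.1293411254882812), (63.114463806152344, 53.476139068603516), 89.19127655029297)
hole in tool 2519 ((0.9755706787109375, 1.0584678649902344), (48.695430755615234, 57.81257247924805), 0.18506811559200287) [-23.465385 -27.926311] [25.327284 29.885958]
```

```bash
cat > b2.py <<'E'
from h import *
from scipy.spatial.transform import Rotation as R
import sys
def hole(w,s,zt,off=(0,0)):
    t=s["ee_pos"]; M=R.from_rotvec(s["tcp_rot"]).as_matrix(); ex,ey=M[:2,0],M[:2,1]; P=cloud(w)
    f=lambda u,v:(lambda p:np.array([p@ex,p@ey]))(onz(w,u,v,zt)[:2]-t[:2])
    o=[]
    for c in list(range(308,335,2)):
        z=P[245:330,c,2]; bad=np.nonzero(z<zt-1.8)[0]; r0,r1=245+bad.min()-.5,245+bad.max()+.5; a,b=f(c,r0),f(c,r1); o.append((c,a[0],b[0],(a[0]+b[0])/2))
    return np.round(o,2),f
if __name__=="__main__":
    w=np.load("w10.npy",allow_pickle=True).item(); s=read_state()
    P=cloud(w); zt=100.0; print([ (r,round(float(np.median(P[r,316:326,2])),1)) for r in range(228,345,3)])
    o,f=hole(w,s,zt); print(o)
    for r in range(270,310,4):
        b=np.nonzero(P[r,250:392,2]<zt-1.8)[0]+250; print(r,b.min() if len(b) else 0,b.max() if len(b) else 0, f(b.min()-.5,r),f(b.max()+.5,r)) if len(b) else 0
E
python3 b2.py
```

```text
[(228, 93.2), (231, 96.4), (234, 98.9), (237, 100.5), (240, 99.6), (243, 100.1), (246, 100.4), (249, 100.1), (252, 100.0), (255, 100.3), (258, 100.2), (261, 100.0), (264, 100.0), (267, -0.4), (270, -1.1), (273, -0.1), (276, -0.2), (279, 70.1), (282, 72.6), (285, 75.4), (288, 78.3), (291, 80.5), (294, 83.0), (297, 85.3), (300, 88.0), (303, 90.3), (306, 92.1), (309, 94.8), (312, 96.7), (315, 99.3), (318, 100.2), (321, 100.1), (324, 99.9), (327, 100.2), (330, 99.7), (333, 100.0), (336, 100.2), (339, 100.0), (342, 74.1)]
[[308.    11.55 -10.1    0.72]
 [310.    12.01 -11.14   0.44]
 [312.    12.01 -11.14   0.44]
 [314.    12.48 -11.14   0.67]
 [316.    12.47 -11.14   0.67]
 [318.    12.94 -11.15   0.9 ]
 [320.    12.94 -11.67   0.63]
 [322.    12.93 -11.67   0.63]
 [324.    12.47 -11.15   0.66]
 [326.    12.47 -11.16   0.65]
 [328.    12.   -11.16   0.42]
 [330.    12.   -10.12   0.94]
 [332.    11.53  -9.61   0.96]
 [334.    11.52 -10.13   0.7 ]]
270 303 338 [10.37892941 -6.49037331] [10.346819    8.39433006]
274 299 342 [ 8.49310198 -8.18451177] [ 8.45257972 10.09061107]
278 296 345 [ 6.58903933 -9.47705925] [ 6.54151587 11.38512667]
282 271 370 [  4.65381764 -20.01316634] [ 4.55562965 21.9426419 ]
286 272 369 [  2.71308437 -19.68695431] [ 2.61387618 21.61593301]
290 272 369 [  0.75274281 -19.78207221] [ 0.65048903 21.71167158]
294 272 369 [ -1.22656923 -19.87844861] [-1.33192391 21.80867638]
298 272 369 [ -3.22522942 -19.97610816] [-3.33374179 21.90697223]
302 273 364 [ -5.24222673 -19.64513484] [-5.3374473  19.85197301]
306 302 341 [-7.26141253 -7.23441148] [-7.31046005 10.00524751]
```

send_rows(commands=[{"dp":[2,-20,25],"twist":[0,0,0.042],"fingers":-0.2},{"dp":[3,-43.5,35],"twist":[0,0,0.042],"fingers":-0.2},{"dp":[3,-45,31],"twist":[0,0,0.042],"fingers":-0.2},{"dp":[3,-45,0],"twist":[0,0,0.042],"fingers":-0.2},{"dp":[3,-45,0],"twist":[0,0,0.042],"fingers":-0.2},{"dp":[3,-45,0],"twist":[0,0,0.042],"fingers":-0.2},{"dp":[3,-45,0],"twist":[0,0,0.042],"fingers":-0.2},{"dp":[3,-45,0],"twist":[0,0,0.042],"fingers":-0.2},{"dp":[3,-45,0],"twist":[0,0,0.042],"fingers":-0.2},{"dp":[3,-45,0],"twist":[0,0,0.042],"fingers":-0.2},{"dp":[1,-32,0],"twist":[0,0,0.043],"fingers":-0.2},{"dp":[0,0,0],"twist":[0,0,0],"fingers":-0.2},{"dp":[0,0,0],"twist":[0,0,0],"fingers":-0.2}])

```text
time: 17.48
ee_pos: [523.7, -207.4, 166.6]
tcp_rot: [-2.416, -2.003, 0.002]
wrist_force: [0.5, -0.5, -4.3]
gripper_width: 50.7
gripper_force: 64.5
```

```bash
cat > v.py <<'E'
from b2 import *
w=capture("wrist"); s=read_state(); t=s["ee_pos"]; P=cloud(w); M=R.from_rotvec(s["tcp_rot"]).as_matrix()
print(t.round(2),s["wrist_force"].round(1),"closing",np.degrees(np.arctan2(M[1,1],M[0,1])).round(2),"tilt",np.degrees(np.arccos(-M[2,2])).round(2))
zt=np.median(P[322:338,300:340,2]); z2=np.median(P[245:260,300:340,2]); zl=np.median(P[290:310,258:266,2]); zr=np.median(P[290:310,374:382,2]); print("boss z near/far/l/r",zt,z2,zl,zr)
o,f=hole(w,s,zt); print("hole rim +x",np.median(o[3:11,1]))
print("centre col z",[(r,round(float(np.median(P[r,317:325,2])))) for r in range(262,320,2)])
E
python3 v.py
```

```text
[ 523.96 -207.2   167.15] [-1.   0.4 -4.1] closing -10.64 tilt 0.14
boss z near/far/l/r 186.2867439874912 186.3101855463662 186.947828845119 186.4886297113236
hole rim +x 10.87
centre col z [(262, 187), (264, 186), (266, 75), (268, 76), (270, 76), (272, 75), (274, 76), (276, 76), (278, 155), (280, 157), (282, 159), (284, 161), (286, 163), (288, 165), (290, 166), (292, 167), (294, 169), (296, 171), (298, 173), (300, 174), (302, 176), (304, 177), (306, 179), (308, 180), (310, 182), (312, 183), (314, 184), (316, 185), (318, 186)]
```

```bash
cat > v2.py <<'E'
from h import *
a=np.radians(79.35); ex=np.array([np.cos(a),np.sin(a)]); ey=np.array([np.sin(a),-np.cos(a)]); ax=np.array([526.33,-208.15])
w=capture("wrist"); s=read_state(); t=s["ee_pos"]; P=cloud(w); T=np.array(w["cam_to_world"]); print("tcp",t.round(2),"F",s["wrist_force"].round(1),"cam",T[:3,3].round(2))
zt=np.median(P[322:338,300:340,2]); f=lambda u,v:(lambda p:np.array([p@ex,p@ey]))(onz(w,u,v,zt)[:2]-ax)
pts=[]
for c in range(300,344):
    z=P[235:335,c,2]; b=np.nonzero(z<zt-3)[0]
    r0=235+b.min()-.5; pts.append(f(c,r0))
    k=np.nonzero((z<zt-4)&(z>zt-24))[0]; 
    k=k[k>b.min()+3]
    if len(k)>8: q=np.polyfit(z[k],k,1); pts.append(f(c,235+np.polyval(q,zt)))
pts=np.array(pts); A=np.c_[2*pts,np.ones(len(pts))]; 
for _ in range(3):
    x=np.linalg.lstsq(A,(pts**2).sum(1),rcond=None)[0]; r=np.sqrt(x[2]+x[0]**2+x[1]**2); e=abs(np.hypot(*(pts-x[:2]).T)-r); k=e<max(.5,2*np.median(e)); pts=pts[k];A=A[k]
print("zt",zt,"bore centre rel axis (tool x,y)",x[:2].round(2),"r",r.round(2),len(pts))
L=[];Rr=[]
for row in range(285,298): 
    b=np.nonzero(P[row,250:392,2]<zt-3)[0]+250; L.append(f(b.min()-.5,row)); Rr.append(f(b.max()+.5,row))
L,Rr=np.array(L),np.array(Rr); print("keyway ends y",np.median(L[:,1]).round(2),np.median(Rr[:,1]).round(2),"mid",(np.median(L[:,1])+np.median(Rr[:,1])).round(2)/2)
for c0 in (range(274,292),range(350,367)):
    z=P[:,c0,2]; e=[]
    for j,c in enumerate(c0):
        b=np.nonzero(z[250:330,j]<zt-3)[0]
        if len(b): e.append(f(c,250+b.min()-.5))
    print("keyway +x edge",np.median(e,0).round(2))
E
python3 v2.py
```

```text
tcp [ 524.15 -207.08  167.61] F [-0.3  0.3 -3.7] cam [ 540.01 -127.77  309.47]
zt 186.80968142269055 bore centre rel axis (tool x,y) [-0.52 -1.62] r 12.45 85
keyway ends y -22.27 19.16 mid -1.555
keyway +x edge [  5.01 -17.46]
keyway +x edge [ 5.05 14.07]
```

```bash
python3 - <<'E'
from h import *
import numpy as np
a=np.radians(79.35); ex=np.array([np.cos(a),np.sin(a)]); ey=np.array([np.sin(a),-np.cos(a)])
T={"w5":(521.06,-231.2,173.5),"w6":(525.87,-208.57,135.38),"w7":(524.76,-227.2,185.9)}
for n,t in T.items():
    c=np.load(n+".npy",allow_pickle=True).item()["cam_to_world"]; d=np.array(c)[:3,3]-t; print(n,(d[:2]@ex).round(2),(d[:2]@ey).round(2),d[2].round(2))
c=np.load("w9.npy",allow_pickle=True).item()["cam_to_world"]; b=np.radians(52.8); d=np.array(c)[:3,3]-(494.7,247.5,14.3); print("w9",d[:2]@[np.cos(b),np.sin(b)],d[:2]@[np.sin(b),-np.cos(b)],d[2])
E
python3 v2.py
```

```text
w5 80.68 -0.04 142.06
w6 81.13 0.67 142.23
w7 81.02 1.0 142.48
w9 81.29009234375513 0.13598036759399512 142.4491715041587
tcp [ 524.29 -207.12  168.01] F [-0.1  1.5 -4. ] cam [ 540.06 -127.62  309.92]
zt 187.31071084016335 bore centre rel axis (tool x,y) [-0.37 -1.47] r 12.44 85
keyway ends y -22.06 19.21 mid -1.425
keyway +x edge [  5.14 -17.31]
keyway +x edge [ 5.19 14.22]
```

send_rows(commands=[{"dp":[0,0,0],"twist":[0,0,0],"fingers":-0.2},{"dp":[0,0,0],"twist":[0,0,0],"fingers":-0.2},{"dp":[0,0,0],"twist":[0,0,0],"fingers":-0.2},{"dp":[0,0,0],"twist":[0,0,0],"fingers":-0.2},{"dp":[0,0,0],"twist":[0,0,0],"fingers":-0.2},{"dp":[0,0,0],"twist":[0,0,0],"fingers":-0.2},{"dp":[0,0,0],"twist":[0,0,0],"fingers":-0.2}])

```text
time: 18.5
ee_pos: [524.3, -208.2, 168.6]
tcp_rot: [-2.418, -2.005, -0.0]
wrist_force: [0.0, 0.0, -4.4]
gripper_width: 50.9
gripper_force: 64.5
```

```bash
python3 v2.py; python3 v2.py
```

```text
tcp [ 524.33 -208.18  168.62] F [-0.   0.6 -4.9] cam [ 540.11 -128.58  310.86]
zt 188.31636953742307 bore centre rel axis (tool x,y) [-1.4  -1.14] r 12.47 87
keyway ends y -21.73 19.58 mid -1.075
keyway +x edge [  4.17 -16.95]
keyway +x edge [ 4.16 14.57]
tcp [ 524.34 -208.19  168.62] F [-0.1 -0.  -3. ] cam [ 540.11 -128.58  310.86]
zt 188.32133940293116 bore centre rel axis (tool x,y) [-1.39 -1.17] r 12.46 87
keyway ends y -21.68 19.56 mid -1.06
keyway +x edge [  4.18 -16.95]
keyway +x edge [ 4.16 14.57]
```

send_rows(commands=[{"dp":[1.0,1.1,0],"twist":[0,0,0],"fingers":-0.2},{"dp":[0,0,-6],"twist":[0,0,0],"fingers":-0.2},{"dp":[0,0,-6],"twist":[0,0,0],"fingers":-0.2},{"dp":[0,0,-6],"twist":[0,0,0],"fingers":-0.2},{"dp":[0,0,-5],"twist":[0,0,0],"fingers":-0.2},{"dp":[0,0,0],"twist":[0,0,0],"fingers":-0.2},{"dp":[0,0,0],"twist":[0,0,0],"fingers":-0.2},{"dp":[0,0,0],"twist":[0,0,0],"fingers":-0.2},{"dp":[0,0,0],"twist":[0,0,0],"fingers":-0.2},{"dp":[0,0,0],"twist":[0,0,0],"fingers":-0.2}])

```text
time: 19.85
ee_pos: [525.4, -207.1, 145.7]
tcp_rot: [2.418, 2.005, 0.0]
wrist_force: [0.0, 0.3, -5.0]
gripper_width: 51.0
gripper_force: 64.5
```

```bash
cat >> v2.py <<'E'
print("centre col z",[(r,round(float(np.median(P[r,317:325,2])))) for r in range(262,322,3)])
m=(abs(P[...,2]-128)<2); m[:240]=0; m[320:]=0; m[:,:280]=0; m[:,360:]=0; vv,uu=np.nonzero(m); q=np.array([onz(w,u,v,128)[:2] for u,v in zip(uu,vv)]) if len(vv) else np.zeros((0,2))
if len(q)>10: d=(q-ax); print("shaft top seen",len(q),(d@ex).min().round(2),(d@ex).max().round(2),(d@ey).min().round(2),(d@ey).max().round(2))
E
python3 v2.py
```

```text
tcp [ 525.37 -207.04  145.69] F [ 0.  -0.2 -3.2] cam [ 541.12 -127.46  287.96]
zt 165.46501068398067 bore centre rel axis (tool x,y) [-0.11 -0.3 ] r 12.48 86
keyway ends y -20.94 20.36 mid -0.285
keyway +x edge [  5.48 -16.13]
keyway +x edge [ 5.46 15.37]
centre col z [(262, 165), (265, 128), (268, 128), (271, 76), (274, 76), (277, 134), (280, 136), (283, 139), (286, 142), (289, 144), (292, 146), (295, 149), (298, 152), (301, 154), (304, 156), (307, 158), (310, 161), (313, 163), (316, 165), (319, 166)]
shaft top seen 49 -10.79 -8.96 -4.81 4.32
```

send_rows(commands=[{"dp":[0,0,-1.5],"twist":[0,0,0],"fingers":-0.2},{"dp":[0,0,-1.5],"twist":[0,0,0],"fingers":-0.2},{"dp":[0,0,-1],"twist":[0,0,0],"fingers":-0.2},{"dp":[0,0,-0.7],"twist":[0,0,0],"fingers":-0.2},{"dp":[0,0,0],"twist":[0,0,0],"fingers":-0.2},{"dp":[0,0,0],"twist":[0,0,0],"fingers":-0.2}])

```text
time: 20.65
ee_pos: [525.4, -207.1, 141.0]
tcp_rot: [2.418, 2.005, 0.0]
wrist_force: [1.0, -0.4, -3.4]
gripper_width: 51.0
gripper_force: 64.5
```

send_rows(commands=[{"dp":[0,0,-1],"twist":[0,0,0],"fingers":-0.2},{"dp":[0,0,-1],"twist":[0,0,0],"fingers":-0.2},{"dp":[0,0,-1],"twist":[0,0,0],"fingers":-0.2},{"dp":[0,0,-1],"twist":[0,0,0],"fingers":-0.2},{"dp":[0,0,-0.5],"twist":[0,0,0],"fingers":-0.2},{"dp":[0,0,0],"twist":[0,0,0],"fingers":-0.2},{"dp":[0,0,0],"twist":[0,0,0],"fingers":-0.2}])

```text
time: 21.52
ee_pos: [525.3, -207.0, 136.4]
tcp_rot: [2.418, 2.006, 0.0]
wrist_force: [-0.3, -0.3, -3.8]
gripper_width: 50.7
gripper_force: 64.4
```

```bash
python3 v2.py
```

```text
tcp [ 525.35 -207.01  136.41] F [ 0.7  0.3 -4.5] cam [ 541.11 -127.45  278.65]
zt 156.12555171737182 bore centre rel axis (tool x,y) [-0.08 -0.34] r 12.46 87
keyway ends y -20.95 20.38 mid -0.28
keyway +x edge [  5.49 -16.17]
keyway +x edge [ 5.47 15.35]
centre col z [(262, 156), (265, 125), (268, 127), (271, 128), (274, 128), (277, 128), (280, 127), (283, 130), (286, 132), (289, 135), (292, 137), (295, 140), (298, 143), (301, 145), (304, 147), (307, 149), (310, 151), (313, 153), (316, 156), (319, 156)]
shaft top seen 480 -14.73 -4.2 -10.73 9.65
```

send_rows(commands=[{"dp":[0,0,-0.8],"twist":[0,0,0],"fingers":-0.2},{"dp":[0,0,-0.8],"twist":[0,0,0],"fingers":-0.2},{"dp":[0,0,-0.7],"twist":[0,0,0],"fingers":-0.2},{"dp":[0,0,-0.5],"twist":[0,0,0],"fingers":-0.2},{"dp":[0,0,0],"twist":[0,0,0],"fingers":-0.2},{"dp":[0,0,0],"twist":[0,0,0],"fingers":-0.2}])

```text
time: 22.32
ee_pos: [525.3, -207.1, 133.6]
tcp_rot: [2.418, 2.005, 0.0]
wrist_force: [1.3, 0.2, -3.9]
gripper_width: 50.3
gripper_force: 64.4
```

send_rows(commands=[{"dp":[0,0,-0.8],"twist":[0,0,0],"fingers":-0.2},{"dp":[0,0,-0.8],"twist":[0,0,0],"fingers":-0.2},{"dp":[0,0,-0.8],"twist":[0,0,0],"fingers":-0.2},{"dp":[0,0,0],"twist":[0,0,0],"fingers":-0.2},{"dp":[0,0,0],"twist":[0,0,0],"fingers":-0.2}])

```text
time: 22.95
ee_pos: [525.3, -207.0, 131.1]
tcp_rot: [-2.418, -2.005, -0.0]
wrist_force: [1.6, 0.9, -4.3]
gripper_width: 50.6
gripper_force: 64.3
```

```bash
python3 v2.py | head -5
```

```text
tcp [ 525.33 -207.03  131.14] F [ 0.8  0.1 -4.3] cam [ 541.11 -127.44  273.38]
zt 150.8464435496866 bore centre rel axis (tool x,y) [-0.9  -0.26] r 13.22 67
keyway ends y -20.98 20.33 mid -0.325
keyway +x edge [  5.49 -16.18]
keyway +x edge [ 5.48 15.34]
```

Past the key with almost no side force. Continuing to just above the shoes.

send_rows(commands=[{"dp":[0,0,-1.2],"twist":[0,0,0],"fingers":-0.2},{"dp":[0,0,-1.2],"twist":[0,0,0],"fingers":-0.2},{"dp":[0,0,-1.2],"twist":[0,0,0],"fingers":-0.2},{"dp":[0,0,-1.2],"twist":[0,0,0],"fingers":-0.2},{"dp":[0,0,-1.2],"twist":[0,0,0],"fingers":-0.2},{"dp":[0,0,-1.2],"twist":[0,0,0],"fingers":-0.2},{"dp":[0,0,-1.2],"twist":[0,0,0],"fingers":-0.2},{"dp":[0,0,-1.2],"twist":[0,0,0],"fingers":-0.2},{"dp":[0,0,0],"twist":[0,0,0],"fingers":-0.2},{"dp":[0,0,0],"twist":[0,0,0],"fingers":-0.2}])

```text
time: 24.25
ee_pos: [525.3, -207.0, 121.5]
tcp_rot: [-2.418, -2.006, -0.0]
wrist_force: [2.0, 0.4, -4.2]
gripper_width: 50.8
gripper_force: 64.3
```

send_rows(commands=[{"dp":[0.2,0,-1],"twist":[0,0,0],"fingers":-0.2},{"dp":[0,0,-1],"twist":[0,0,0],"fingers":-0.2},{"dp":[0,0,-1],"twist":[0,0,0],"fingers":-0.2},{"dp":[0,0,-1],"twist":[0,0,0],"fingers":-0.2},{"dp":[0,0,-1],"twist":[0,0,0],"fingers":-0.2},{"dp":[0,0,0],"twist":[0,0,0],"fingers":-0.2},{"dp":[0,0,0],"twist":[0,0,0],"fingers":-0.2}])

```text
time: 25.12
ee_pos: [525.5, -207.1, 116.6]
tcp_rot: [-2.418, -2.005, 0.0]
wrist_force: [-0.1, 0.5, -4.2]
gripper_width: 50.9
gripper_force: 64.4
```

send_rows(commands=[{"dp":[0,0,-0.8],"twist":[0,0,0],"fingers":-0.2},{"dp":[0,0,-0.8],"twist":[0,0,0],"fingers":-0.2},{"dp":[0,0,-0.8],"twist":[0,0,0],"fingers":-0.2},{"dp":[0,0,-0.8],"twist":[0,0,0],"fingers":-0.2},{"dp":[0,0,-0.8],"twist":[0,0,0],"fingers":-0.2}])

```text
time: 25.75
ee_pos: [525.6, -207.0, 112.6]
tcp_rot: [2.418, 2.006, 0.0]
wrist_force: [0.3, 0.9, -3.6]
gripper_width: 50.9
gripper_force: 64.5
```

```bash
python3 v2.py | head -4
```

```text
tcp [ 525.56 -206.97  112.53] F [-0.3  1.3 -2.9] cam [ 541.34 -127.4   254.9 ]
zt 132.33353029388314 bore centre rel axis (tool x,y) [ 1.29 -0.04] r 11.32 50
keyway ends y -20.71 20.58 mid -0.07
keyway +x edge [  5.58 -15.93]
```

send_rows(commands=[{"dp":[0,0,-0.8],"twist":[0,0,0],"fingers":-0.2},{"dp":[0,0,-0.8],"twist":[0,0,0],"fingers":-0.2},{"dp":[0,0,-0.8],"twist":[0,0,0],"fingers":-0.2},{"dp":[0,0,-0.8],"twist":[0,0,0],"fingers":-0.2}])

```text
time: 26.3
ee_pos: [525.9, -207.0, 110.3]
tcp_rot: [2.417, 2.005, 0.001]
wrist_force: [-2.4, 3.6, 4.5]
gripper_width: 50.5
gripper_force: 65.4
```

send_rows(commands=[{"dp":[0,0,-0.7],"twist":[0,0,0],"fingers":-0.2},{"dp":[0,0,-0.7],"twist":[0,0,0],"fingers":-0.2},{"dp":[0,0,-0.7],"twist":[0,0,0],"fingers":-0.2},{"dp":[0,0,-0.7],"twist":[0,0,0],"fingers":-0.2}])

```text
time: 26.8
ee_pos: [525.7, -207.1, 106.7]
tcp_rot: [2.418, 2.005, 0.0]
wrist_force: [0.7, 2.5, 3.9]
gripper_width: 50.8
gripper_force: 65.3
```

```bash
python3 v2.py | head -4
```

```text
tcp [ 525.66 -207.17  106.61] F [0.4 1.5 3. ] cam [ 541.38 -127.52  248.97]
zt 126.43263542670407 bore centre rel axis (tool x,y) [-2.17  0.31] r 8.45 59
keyway ends y -20.64 20.65 mid 0.005
keyway +x edge [  5.43 -15.84]
```

send_rows(commands=[{"dp":[0,0,-0.6],"twist":[0,0,0],"fingers":-0.2},{"dp":[0,0,-0.6],"twist":[0,0,0],"fingers":-0.2},{"dp":[0,0,-0.6],"twist":[0,0,0],"fingers":-0.2},{"dp":[0,0,-0.6],"twist":[0,0,0],"fingers":-0.2},{"dp":[0,0,-0.5],"twist":[0,0,0],"fingers":-0.2},{"dp":[0,0,0],"twist":[0,0,0],"fingers":-0.2}])

```text
time: 27.6
ee_pos: [525.6, -207.1, 103.7]
tcp_rot: [2.418, 2.005, 0.0]
wrist_force: [1.8, 0.6, 2.9]
gripper_width: 50.6
gripper_force: 65.3
```

```bash
python3 v2.py | head -2
```

```text
tcp [ 525.56 -207.13  103.65] F [1.  1.  3.4] cam [ 541.33 -127.5   245.89]
zt 123.41390897892052 bore centre rel axis (tool x,y) [5.7  0.36] r 5.97 44
```

Boss top is at 123.4, home is 122. Creeping the last 1.4 mm.

send_rows(commands=[{"dp":[0,0,-0.4],"twist":[0,0,0],"fingers":-0.2},{"dp":[0,0,-0.3],"twist":[0,0,0],"fingers":-0.2},{"dp":[0,0,0],"twist":[0,0,0],"fingers":-0.2}])

```text
time: 28.02
ee_pos: [525.6, -207.1, 103.0]
tcp_rot: [2.418, 2.005, 0.0]
wrist_force: [0.6, 0.1, 2.6]
gripper_width: 50.5
gripper_force: 65.3
```

send_rows(commands=[{"dp":[0,0,-0.3],"twist":[0,0,0],"fingers":-0.2},{"dp":[0,0,0],"twist":[0,0,0],"fingers":-0.2}])

```text
time: 28.28
ee_pos: [525.5, -207.1, 102.7]
tcp_rot: [2.418, 2.005, 0.0]
wrist_force: [-0.1, 0.2, 3.2]
gripper_width: 50.8
gripper_force: 65.3
```

send_rows(commands=[{"dp":[0,0,-0.2],"twist":[0,0,0],"fingers":-0.2},{"dp":[0,0,0],"twist":[0,0,0],"fingers":-0.2}])

```text
time: 28.52
ee_pos: [525.5, -207.1, 102.5]
tcp_rot: [2.418, 2.005, 0.0]
wrist_force: [0.3, 1.3, 3.4]
gripper_width: 50.7
gripper_force: 65.3
```

send_rows(commands=[{"dp":[0,0,-0.2],"twist":[0,0,0],"fingers":-0.2},{"dp":[0,0,0],"twist":[0,0,0],"fingers":-0.2}])

```text
time: 28.78
ee_pos: [525.5, -207.1, 102.3]
tcp_rot: [2.418, 2.005, 0.0]
wrist_force: [0.3, 0.9, 2.9]
gripper_width: 50.7
gripper_force: 65.3
```

send_rows(commands=[{"dp":[0,0,-0.2],"twist":[0,0,0],"fingers":-0.2},{"dp":[0,0,0],"twist":[0,0,0],"fingers":-0.2}])

```text
time: 29.02
ee_pos: [525.5, -207.1, 102.1]
tcp_rot: [2.418, 2.005, 0.0]
wrist_force: [0.7, 1.4, 4.0]
gripper_width: 50.8
gripper_force: 65.3
```

```bash
python3 v2.py | head -2
```

```text
tcp [ 525.54 -207.05  102.1 ] F [1.  1.1 2.7] cam [ 541.31 -127.47  244.35]Traceback (most recent call last):
  File "v2.py", line 8, in <module>
    r0=235+b.min()-.5; pts.append(f(c,r0))
           ~~~~~^^
    return umr_minimum(a, axis, None, out, keepdims, initial, where)
ValueError: zero-size array to reduction operation minimum which has no identity
```

send_rows(commands=[{"dp":[0,0,-0.2],"twist":[0,0,0],"fingers":-0.2},{"dp":[0,0,0],"twist":[0,0,0],"fingers":-0.2}])

```text
time: 29.32
ee_pos: [525.5, -207.1, 101.9]
tcp_rot: [2.418, 2.006, 0.0]
wrist_force: [0.5, 0.6, 3.9]
gripper_width: 50.7
gripper_force: 65.4
```

send_rows(commands=[{"dp":[0,0,-0.2],"twist":[0,0,0],"fingers":-0.2},{"dp":[0,0,0],"twist":[0,0,0],"fingers":-0.2}])

```text
time: 29.58
ee_pos: [525.5, -207.1, 101.9]
tcp_rot: [2.418, 2.005, 0.0]
wrist_force: [-0.2, 2.1, 5.9]
gripper_width: 50.8
gripper_force: 65.5
```

```bash
cat > z.py <<'E'
from h import *
w=capture("wrist"); s=read_state(); P=cloud(w); print(s["ee_pos"].round(2),s["wrist_force"].round(1)); print("boss",np.median(P[322:338,300:340,2]),np.median(P[240:258,300:340,2]),"shaft mode",np.median(P[285:300,316:326,2]))
E
python3 z.py
```

```text
[ 525.55 -207.09  101.95] [0.2 1.  5. ]
boss 121.6712209400963 121.66128905639368 shaft mode 119.71968717904355
```

send_rows(commands=[{"dp":[0,0,-0.2],"twist":[0,0,0],"fingers":-0.2},{"dp":[0,0,0],"twist":[0,0,0],"fingers":-0.2}])

```text
time: 29.88
ee_pos: [525.6, -207.1, 102.0]
tcp_rot: [2.418, 2.005, 0.0]
wrist_force: [-0.2, 1.0, 6.8]
gripper_width: 50.9
gripper_force: 65.6
```

Firmly seated: the z reading no longer follows the command and the force is rising gently. Releasing and backing off.

send_rows(commands=[{"dp":[0,0,0.3],"twist":[0,0,0],"fingers":0.3},{"dp":[0,0,0],"twist":[0,0,0],"fingers":0.4},{"dp":[0,0,0],"twist":[0,0,0],"fingers":0.6},{"dp":[0,0,0],"twist":[0,0,0],"fingers":0.7},{"dp":[0,0,10],"twist":[0,0,0],"fingers":0.8},{"dp":[0,0,25],"twist":[0,0,0],"fingers":1},{"dp":[0,0,40],"twist":[0,0,0],"fingers":1},{"dp":[0,0,30],"twist":[0,0,0],"fingers":1},{"dp":[0,0,0],"twist":[0,0,0],"fingers":1},{"dp":[0,0,0],"twist":[0,0,0],"fingers":1},{"dp":[0,0,0],"twist":[0,0,0],"fingers":1},{"dp":[0,0,0],"twist":[0,0,0],"fingers":1}])

```text
time: 31.38
ee_pos: [525.2, -206.9, 205.8]
tcp_rot: [-2.417, -2.005, 0.001]
wrist_force: [0.6, 0.3, -0.5]
gripper_width: 85.2
gripper_force: 0.0
```

Run:
```python
from h import *
w=capture("wrist"); s=read_state(); P=cloud(w); print(s["ee_pos"].round(1),s["wrist_force"].round(1),s["gripper_width"])
z=P[...,2]; 
def rect(lo,hi,zz,box):
    m=((z>lo)&(z<hi)).astype(np.uint8); k=np.zeros_like(m); k[box[1]:box[3],box[0]:box[2]]=1; m=cv2.morphologyEx(m*k,cv2.MORPH_OPEN,np.ones((3,3),np.uint8))
    n,l,st,_=cv2.connectedComponentsWithStats(m); i=1+np.argmax(st[1:,4]); vv,uu=np.nonzero(l==i); q=np.array([onz(w,u,v,zz)[:2] for u,v in zip(uu,vv)],np.float32); return np.median(z[l==i]).round(2),cv2.minAreaRect(q),P[l==i]
a=rect(120.9,124,122,(230,120,420,290)); print("boss",a[:2]); 
p=a[2]; print("tilt",np.linalg.lstsq(np.c_[p[:,:2]-p[:,:2].mean(0),np.ones(len(p))],p[:,2],rcond=None)[0].round(4))
b=rect(93,99,96,(150,60,500,330)); print("disc z",b[0],b[1])
c=rect(126,131,128,(280,140,360,260)); print("shaft",c[:2])
```

```text
[ 525.3 -206.9  206.1] [ 0.3 -0.6  0.6] 85.5197417898248
boss (np.float64(122.01), ((526.2554931640625, -208.3092498779297), (50.7835807800293, 52.0361213684082), 79.36930847167969))
tilt [-8.000000e-04  7.000000e-03  1.220392e+02]
disc z 95.98 ((526.2362060546875, -208.22488403320312), (139.65403747558594, 139.18313598632812), 24.104440689086914)
shaft (np.float64(127.74), ((528.047607421875, -200.01876831054688), (5.803074836730957, 18.64318084716797), 79.36592102050781))
```

The boss top reads 122.0 mm, the disc top 96.0 mm, and the platen is level and on the axis (526.2, −208.3). Handing in.

```bash
python3 -c "
from station import hand_in; print(hand_in())"
```

```text
the job is handed in; nothing more can be done
None
```

The long key is fully down and centred in the spindle slot, and the platen sits level on the collar over it, let go and on the axis. I handed the job in at about 31 s of the 72 s allowed; the hand-in gave no verdict.

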